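# Fill the nut grinder from the walnut tote

### The arm

A 7-joint arm with a two-finger parallel gripper is mounted at the origin on a cart in front of the work surface, level with it; the furniture and walls round the work are solid. World frame = base frame: x ahead of the robot, y to its left, z up, the work surface at z = 0. Lengths are in m, angles in rad, forces in N, time in s.
With the tool pointing down it reaches from about 0.425 to 0.95 m from the base axis. Payload 4.7 kg.
Tool frame: the origin (TCP) lies midway between the tips of the shut fingers; the grasp point (between the pads) lies 19 mm behind it; z points along the fingers, y is the line along which they close (so a half turn about z gives the same grasp; the last joint's range is limited). The gripper opens to 85 mm and grips with 20 to 120 N. Pads are 22 mm wide; open, the fingers measure 114 mm over their backs; the gripper's body (76 mm by 85 mm) begins 54 mm behind the grasp point. The pads swing forward as they close: fully open they stand 13 mm farther back than shut.
Start: joints at [1.084, 0.469, -0.049, 1.532, 0.024, 1.141, -0.082], TCP at [0.298, -0.605, 0.231] pointing down, gripper open.
Joint ranges: [-2.59, 2.59], [-0.33, 1.99], [-1.39, 1.29], [0.1, 2.45], [-1.04, 4.18], [0.21, 1.99], [-2.66, 2.66]. Speed limits (rad/s): [2.57, 2.57, 3.14, 3.14, 3.14, 3.14, 3.14].

### API

Orientations are given as a unit quaternion [w, x, y, z].
In Python, from cell import robot, viewer gives the robot as it stands.
- The arm moves only by the tool jog_arm, never from a script. Its argument "series" is a list of rows, each an object of numbers: "x", "y", "z": the shift along the tool's x, y, z in mm; "wx", "wy", "wz": the turn, a rotation vector about the tool's x, y, z in rad; "claw": the finger opening in mm, from 0 to 85.4. A call has 1 to 8 rows; each row is the pose to reach, as a shift and turn from the pose commanded when the call began, along the tool's axes at that moment; what a row does not reach only later rows make up. A row lasts 1/12 s, in which the tool goes at most 41.7 mm and 7.16 degrees, less where a joint would pass 70% of its speed; a pose out of reach is approached as far as the arm can. A call with a gripper value outside its range is refused whole. The fingers move at their own pace and stop on an object; the grip force is fixed at half the most. Time passes only in rows, so rows that repeat a pose let the fingers close. It gives the time, the measured TCP pose, the force, the opening and the grip force at its end, in the units of the state.
- robot.read_state(): the state, without advancing time (a new reading comes with each control period).
- viewer.camera(name): name is "scene" or "top" or "wrist"; returns (picture, depth): 480x640x3 uint8, red, green, blue; 480x640 float32, m along the optical axis (not along the pixel's ray), 0 where there is no reading.
- viewer.calibration(name): a dict with "fx", "fy", "cx", "cy" (pixels), "R" (3x3) and "t" (3): a world point X has camera coordinates R X + t. Camera axes: x right, y down, z forward; pixel columns grow to the right and rows downward; lengths in m; the calibration is good to about 2 mm. A picture is of the moment at which its call begins: read the wrist's pose just before it. calibration takes no time and is no camera call; for the wrist camera it gives the pose at the moment of the call.
- robot.sign_off(): hands the job in; it is judged then, once.
The state is a dict: "t": time; "qpos": joint angles; "joint_velocities": joint speeds; "effort": joint torques, N m; "eef_pos": TCP position; "tool_rot": TCP orientation; "contact_force": force on the tool from outside, world axes, zero at the start; "torque": the same for the moment, N m; "grip_width": finger opening in m; "finger_force": force on a finger pad.
Only numpy, scipy, OpenCV 4.12 (cv2) and the standard library are available. Lean on these libraries where they do the work, as an engineer would, in place of code of your own. Each camera call takes 0.05 s, during which the arm holds its last target. There are 200 camera calls.

### The job

Seat the grinder bowl fully down on its base, over both pegs. Then use the red-handled scoop to bring every walnut from the blue tote into the seated bowl (the corners of the tote make a backstop for filling it), never taking hold of a nut in the tote with the fingers; finish by standing the scoop upright on its cork mat again, near the middle. Leave the salt shaker, the tin and the mug alone.

Things in the scene. Friction and masses are not known exactly. Their poses are not given: they have to be found in the camera images.
- tote: blue open-topped rectangular tote, fixed to the worktop. Origin under its centre on the worktop. Long axis is its x. Inside 220 (x) by 120 (y) mm, inner floor 4 mm above the origin, walls 5 mm thick, rim 62 mm above the origin. The nuts start in its +x half.
- grinder_base: black low grinder base, 174 (x) by 116 (y) by 28 mm, fixed, aluminium top. Two upright steel pegs, 10 mm diameter, 20 mm tall with tapered tops (4 mm at the tip, taper the last 7 mm), stand on its top at x = +62 and -62 mm, y = 0. Origin under its centre on the worktop.
- base_top (a point): centre of the top face of the grinder base, 28 mm above its origin, same axes as the base. The seated bowl's origin coincides with it.
- grinder_bowl: steel bowl on a white foot plate, 0.3 kg. Origin: centre of the underside. Foot plate 154 (x) by 100 (y) by 8 mm, two 15 mm through holes at x = +62 and -62 mm, y = 0. Bowl outer radius 44 mm at the bottom, 56 at the rim, wall 4, rim 75 mm above the origin. Solid black paddle handle on the -y side, 14 mm thick (x), y -50 to -96, z 26 to 74 mm. Fits the base either way round.
- bowl_handle (a point): middle of the top edge of the bowl's handle: x 0, y -74, z 74 mm in the bowl's frame, same axes as the bowl. Grip the handle here from above, fingers closing along x.
- bowl_floor (a point): centre of the bowl's inside floor, 12 mm above the bowl's origin.
- scoop: flat-bottomed steel scoop with upright red handle, 0.16 kg, stands by itself. Origin: centre of the underside; x points out of its mouth. 90 mm long (lip at x +45), 62 wide (y), floor 2.5 thick (lip 1.7); side walls 24 high, from 19 mm behind the lip; back wall 34 high. Handle at x -36, y 0: 14 thick (y), 20 deep (x), top at z 136 mm. Nuts slide off when it is tipped 30 degrees nose down.
- scoop_grip (a point): point to grip on the scoop's handle: x -36, y 0, z 115 mm in the scoop's frame, same axes as the scoop. Grip from above, fingers closing along y.
- scoop_lip (a point): middle of the scoop's lip, underside: x +45, y 0, z 0 mm in the scoop's frame.
- scoop_mat: cork mat the scoop stands on, 130 (x) by 110 (y) by 4 mm, fixed. Origin under its centre on the worktop.
- nut1: walnut, about 28 mm across and 27 mm long, 12 g, smooth (friction about 0.25), slightly faceted so that it does not roll away by itself; origin at its centre. May be absent. A nut spilled on the worktop may be picked up with the fingers and put in the bowl.
- nut2: walnut, about 28 mm across and 27 mm long, 12 g, smooth (friction about 0.25), slightly faceted so that it does not roll away by itself; origin at its centre. May be absent. A nut spilled on the worktop may be picked up with the fingers and put in the bowl.
- nut3: walnut, about 28 mm across and 27 mm long, 12 g, smooth (friction about 0.25), slightly faceted so that it does not roll away by itself; origin at its centre. May be absent. A nut spilled on the worktop may be picked up with the fingers and put in the bowl.
- nut4: walnut, about 28 mm across and 27 mm long, 12 g, smooth (friction about 0.25), slightly faceted so that it does not roll away by itself; origin at its centre. May be absent. A nut spilled on the worktop may be picked up with the fingers and put in the bowl.
- nut5: walnut, about 28 mm across and 27 mm long, 12 g, smooth (friction about 0.25), slightly faceted so that it does not roll away by itself; origin at its centre. May be absent. A nut spilled on the worktop may be picked up with the fingers and put in the bowl.
- nut6: walnut, about 28 mm across and 27 mm long, 12 g, smooth (friction about 0.25), slightly faceted so that it does not roll away by itself; origin at its centre. May be absent. A nut spilled on the worktop may be picked up with the fingers and put in the bowl.
- nut7: walnut, about 28 mm across and 27 mm long, 12 g, smooth (friction about 0.25), slightly faceted so that it does not roll away by itself; origin at its centre. May be absent. A nut spilled on the worktop may be picked up with the fingers and put in the bowl.
- nut8: walnut, about 28 mm across and 27 mm long, 12 g, smooth (friction about 0.25), slightly faceted so that it does not roll away by itself; origin at its centre. May be absent. A nut spilled on the worktop may be picked up with the fingers and put in the bowl.
- nut9: walnut, about 28 mm across and 27 mm long, 12 g, smooth (friction about 0.25), slightly faceted so that it does not roll away by itself; origin at its centre. May be absent. A nut spilled on the worktop may be picked up with the fingers and put in the bowl.
- salt_shaker: salt shaker, 44x44x90 mm, bystander, origin under its centre.
- small_tin: small food tin, 57 mm across, 72 mm tall, bystander, origin under its centre.
- mug_blue: cream-coloured mug, 78x109x101 mm, bystander, origin under its centre.

How it is judged:
On the way, in this order (a step that is already met when the one before it is completed fails the run):
1. the bowl sits fully down on its base over both pegs, let go (horizontal distance between grinder_bowl and base_top below 0.005 m and z of grinder_bowl in the frame of base_top below 0.004 m and angle between grinder_bowl's own z axis and vertical below 0.05 rad and angle between the x axis of grinder_bowl and the x axis of grinder_base, either way round below 0.08 rad and contact force between the fingers and grinder_bowl below 0.1 N), for 0.3 s.
2. every walnut lies in the seated bowl (horizontal distance between grinder_bowl and base_top below 0.005 m and z of grinder_bowl in the frame of base_top below 0.004 m and angle between grinder_bowl's own z axis and vertical below 0.05 rad and angle between the x axis of grinder_bowl and the x axis of grinder_base, either way round below 0.08 rad and horizontal distance between each of nut1, nut2, nut3, nut4, nut5, nut6, nut7, nut8, nut9 and bowl_floor below 0.05 m and z of nut1 in the frame of bowl_floor between 0 and 0.055 m and z of nut2 in the frame of bowl_floor between 0 and 0.055 m and z of nut3 in the frame of bowl_floor between 0 and 0.055 m and z of nut4 in the frame of bowl_floor between 0 and 0.055 m and z of nut5 in the frame of bowl_floor between 0 and 0.055 m and z of nut6 in the frame of bowl_floor between 0 and 0.055 m and z of nut7 in the frame of bowl_floor between 0 and 0.055 m and z of nut8 in the frame of bowl_floor between 0 and 0.055 m and z of nut9 in the frame of bowl_floor between 0 and 0.055 m), for 0.3 s.
At the end, for the whole second after the job is handed in: The bowl is seated on its base (centre within 5 mm, bottom within 4 mm of the base top, turned less than 0.08 rad from the base either way round), every walnut lies inside it, and the scoop stands upright on its mat, its centre within 35 mm of the mat's centre, everything at rest (all of step 2 and horizontal distance between scoop and scoop_mat below 0.035 m and angle between scoop's own z axis and vertical below 0.08 rad and height (world z) of scoop below 0.009 m and linear speed of each of grinder_bowl, scoop below 0.02 m/s); the robot touches nothing.
It fails at once if a bystander (salt shaker, tin, mug) is moved more than 4 cm or tipped (distance of any of salt_shaker, small_tin, mug_blue from where it was at the start of the episode above 0.04 m or angle between any of salt_shaker, small_tin, mug_blue's own z axis and vertical above 0.5 rad).
It fails at once if the fingers press on a walnut that is inside the tote ((contact force between the fingers and nut1 above 0.5 N and x of nut1 in the frame of tote between -0.115 and 0.115 m and y of nut1 in the frame of tote between -0.065 and 0.065 m and z of nut1 in the frame of tote below 0.06 m) or (contact force between the fingers and nut2 above 0.5 N and x of nut2 in the frame of tote between -0.115 and 0.115 m and y of nut2 in the frame of tote between -0.065 and 0.065 m and z of nut2 in the frame of tote below 0.06 m) or (contact force between the fingers and nut3 above 0.5 N and x of nut3 in the frame of tote between -0.115 and 0.115 m and y of nut3 in the frame of tote between -0.065 and 0.065 m and z of nut3 in the frame of tote below 0.06 m) or (contact force between the fingers and nut4 above 0.5 N and x of nut4 in the frame of tote between -0.115 and 0.115 m and y of nut4 in the frame of tote between -0.065 and 0.065 m and z of nut4 in the frame of tote below 0.06 m) or (contact force between the fingers and nut5 above 0.5 N and x of nut5 in the frame of tote between -0.115 and 0.115 m and y of nut5 in the frame of tote between -0.065 and 0.065 m and z of nut5 in the frame of tote below 0.06 m) or (contact force between the fingers and nut6 above 0.5 N and x of nut6 in the frame of tote between -0.115 and 0.115 m and y of nut6 in the frame of tote between -0.065 and 0.065 m and z of nut6 in the frame of tote below 0.06 m) or (contact force between the fingers and nut7 above 0.5 N and x of nut7 in the frame of tote between -0.115 and 0.115 m and y of nut7 in the frame of tote between -0.065 and 0.065 m and z of nut7 in the frame of tote below 0.06 m) or (contact force between the fingers and nut8 above 0.5 N and x of nut8 in the frame of tote between -0.115 and 0.115 m and y of nut8 in the frame of tote between -0.065 and 0.065 m and z of nut8 in the frame of tote below 0.06 m) or (contact force between the fingers and nut9 above 0.5 N and x of nut9 in the frame of tote between -0.115 and 0.115 m and y of nut9 in the frame of tote between -0.065 and 0.065 m and z of nut9 in the frame of tote below 0.06 m)).
Of nut1, nut2, nut3, nut4, nut5, nut6, nut7, nut8, nut9 only 6 to 9 are there at a start; the rules pass over those that are not, and their reading is None.
At some moment in a run one of grinder_bowl, scoop may be knocked a few centimetres aside while the robot is not near it.
It also fails if it takes over 210 s, if anything falls off the work surface, if the arm or the gripper's body presses on something with over 40 N, if the wrist force passes 120 N, or if a joint passes its speed limit or range.

## Working session

There is one attempt and no reset: what is moved stays moved. The work goes in short steps, Python scripts to look and compute and a tool call to move; the robot and the scene stay as the last step left them, time stands still between calls to the robot, and variables do not carry over. Pictures are saved under pics/ and viewed, at most 14 in all, crops included, and the job is handed in when it is done.

Besides the shell and the picture viewer there is one more tool, called after "Emit:" as name(argument=value, ...) on one line, values as JSON. jog_arm: Moves the arm, as the interface text tells. Its arguments: {"type":"object","properties":{"series":{"type":"array"}},"required":["series"]}

```bash
ls; mkdir -p pics; python3 - <<'E'
from cell import robot, viewer
import cv2
s=robot.read_state(); print({k:s[k] for k in('t','eef_pos','tool_rot','grip_width')})
import numpy as np
a,d=viewer.camera('top'); b,e=viewer.camera('scene')
np.savez('first.npz',a=a,d=d,b=b,e=e)
cv2.imwrite('pics/top0.png',a[:,:,::-1]); cv2.imwrite('pics/scene0.png',b[:,:,::-1])
for n in('top','scene','wrist'): print(n,viewer.calibration(n))
E
```

```text
pics
{'t': 0.0, 'eef_pos': array([ 0.29810111, -0.60493511,  0.2302298 ]), 'tool_rot': array([-9.77346281e-04,  9.73906789e-01,  2.26946133e-01, -2.53632716e-04]), 'grip_width': 0.08489994195801855}
top {'fx': 512.1059829574191, 'fy': 512.1059829574191, 'cx': 318.330521031505, 'cy': 242.08478418888512, 'R': array([[-0.01644336, -0.99969044, -0.01867215],
       [-0.99472542,  0.018247  , -0.10093752],
       [ 0.10124699,  0.01691391, -0.99471753]]), 't': array([0.16247995, 0.59798424, 1.13765222])}
scene {'fx': 604.7925097878033, 'fy': 604.7925097878033, 'cx': 331.28249830510674, 'cy': 234.71260578468807, 'R': array([[-0.51282483, -0.85848582,  0.00357618],
       [-0.39574757,  0.23270291, -0.88838799],
       [ 0.7618363 , -0.45700268, -0.45907951]]), 't': array([0.42642347, 0.30514059, 1.12628206])}
wrist {'fx': 338.6905608489204, 'fy': 338.6905608489204, 'cx': 321.8340305502959, 'cy': 237.61778405611548, 'R': array([[ 0.44205295, -0.89698805, -0.00127761],
       [-0.84675163, -0.41776461,  0.3293697 ],
       [-0.29597443, -0.14451703, -0.94420017]]), 't': array([-0.67315018, -0.04295173,  0.38034897])}
```

View pics/top0.png

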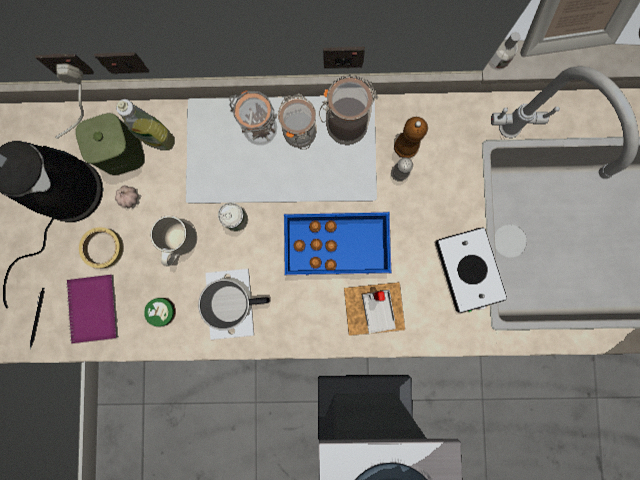

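View pics/scene0.png

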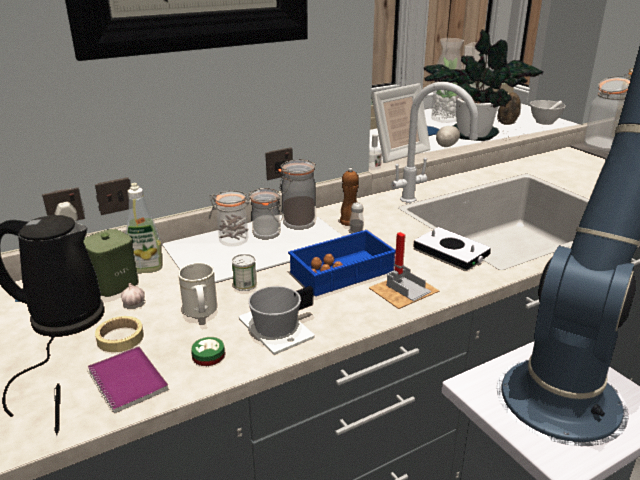

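```bash
cat > h.py <<'E'
import numpy as np, cv2
from cell import robot, viewer
from scipy.spatial.transform import Rotation as Ro
def cloud(d,c):
    v,u=np.indices(d.shape); X=np.stack([(u-c['cx'])/c['fx']*d,(v-c['cy'])/c['fy']*d,d],-1)
    P=(X-c['t'])@c['R']; P[d<=0]=np.nan; return P
def snap(n,save=None):
    c=viewer.calibration(n); a,d=viewer.camera(n)
    if save: cv2.imwrite('pics/'+save+'.png',a[:,:,::-1])
    return a,d,c,cloud(d,c)
def rect(P):   # min area rect of xy points in mm
    r=cv2.minAreaRect((P[:,:2]*1000).astype(np.float32)); return r
def tool():
    s=robot.read_state(); q=s['tool_rot']; return s['eef_pos'],Ro.from_quat([q[1],q[2],q[3],q[0]]),s
def go(p,R):   # shift mm and rotvec in tool axes from measured pose to target (world)
    p0,R0,_=tool(); return np.round(R0.inv().apply(np.array(p)-p0)*1000,1),np.round((R0.inv()*R).as_rotvec(),3)
def down(yaw): # tool z down, tool y along world angle yaw+90deg (x axis at angle yaw)
    return Ro.from_euler('z',yaw)*Ro.from_matrix(np.diag([1,-1,-1]))
E
python3 - <<'E'
from h import *
z=np.load('first.npz')
for n,a,d in(('top',z['a'],z['d']),('scene',z['b'],z['e'])):
    c=viewer.calibration(n);P=cloud(d,c);hsv=cv2.cvtColor(a,cv2.COLOR_RGB2HSV);H,S,V=[hsv[...,i].astype(int) for i in range(3)]
    Z=P[...,2]; X=P[...,0];Y=P[...,1]
    print(n,'table z',np.nanmedian(Z[280:340,300:340]) if n=='top' else '')
    blue=(H>100)&(H<125)&(S>150)&(Z>0.05)&(Z<.075)&(X>.3)&(X<.8); p=P[blue]; print('tote rim',rect(p),np.median(p[:,2]))
    red=((H<6)|(H>174))&(S>180)&(V>120)&(Z>.125)&(Z<.15); p=P[red]; print('scoop top',len(p),p.mean(0) if len(p) else 0, rect(p) if len(p) else 0)
    if n=='top':
        def box(u0,u1,v0,v1):
            m=np.zeros(Z.shape,bool); m[v0:v1,u0:u1]=1; return m
        p=P[box(430,512,222,316)&(Z>.02)&(Z<.034)]; print('base',rect(p),np.median(p[:,2]))
        p=P[box(430,512,222,316)&(Z>.038)&(Z<.06)]; print('pegs',np.round(p,3).tolist())
        p=P[box(190,280,260,345)&(Z>.07)&(Z<.085)]; print('bowl rim',len(p)); ins=p
        bl=box(190,280,260,345)&(V<60)&(Z>.06)&(Z<.085); print('handle',P[bl].mean(0),rect(P[bl]))
        p=P[box(190,262,260,345)&(V<256)&(Z>.004)&(Z<.013)&(S<40)];print('foot',rect(p))
        p=P[box(340,412,275,340)&(H>8)&(H<22)&(S>90)&(Z>0)&(Z<.012)]; print('mat',rect(p))
        p=P[box(340,412,275,340)&(Z>.016)&(Z<.04)]; print('scoop walls',rect(p))
        print('tote floor',np.nanmedian(Z[230:255,345:380]))
        nm=(H<18)&(S>100)&box(286,390,213,273)&(Z>.02);k,l,st,ce=cv2.connectedComponentsWithStats(nm.astype(np.uint8))
        for i in range(1,k):
            if st[i,4]>10: print('nut',st[i,4],np.round(np.nanmedian(P[l==i],0),3),ce[i].round())
        for nme,b in(('tin',(135,180,290,330)),('mug',(145,195,215,268)),('salt',(385,415,150,185)),('white',(215,245,200,230))):
            p=P[box(*b)&(Z>.02)]; print(nme,rect(p),p[:,2].max())
E
```

```text
top table z 0.0006709652696544006
tote rim ((634.8936157226562, 351.6363220214844), (739.2136840820312, 169.89523315429688), 80.59951782226562) 0.061757368411498904
scoop top 48 [0.47755594 0.02430055 0.13997937] ((477.297607421875, 24.016216278076172), (16.52095603942871, 11.307387351989746), 9.122737884521484)
base ((530.0335693359375, -195.37619018554688), (177.87281799316406, 117.14239501953125), 14.569306373596191) 0.028474468227206656
pegs [[0.596, -0.178, 0.042], [0.596, -0.181, 0.042], [0.594, -0.175, 0.038], [0.594, -0.176, 0.042], [0.594, -0.178, 0.043], [0.593, -0.178, 0.051], [0.593, -0.181, 0.049], [0.592, -0.175, 0.039], [0.591, -0.175, 0.046], [0.591, -0.176, 0.049], [0.591, -0.178, 0.052], [0.591, -0.181, 0.05], [0.589, -0.178, 0.041], [0.589, -0.179, 0.046], [0.589, -0.182, 0.044], [0.587, -0.179, 0.038], [0.477, -0.209, 0.041], [0.477, -0.21, 0.043], [0.475, -0.207, 0.039], [0.475, -0.208, 0.045], [0.475, -0.209, 0.048], [0.475, -0.211, 0.048], [0.472, -0.207, 0.04], [0.472, -0.207, 0.045], [0.472, -0.209, 0.049], [0.472, -0.21, 0.05], [0.472, -0.214, 0.045], [0.47,
[... 1063 characters left out ...]
8183594) 0.03259004791115965
mug ((607.3565063476562, 472.74652099609375), (101.60221099853516, 78.13093566894531), 16.881622314453125) 0.10754644485610602
salt ((776.461181640625, -45.93335723876953), (42.035919189453125, 69.71639251708984), 73.96987915039062) 0.0939433673246586
white ((660.7752075195312, 345.6944274902344), (56.336883544921875, 55.00319290161133), 44.99990463256836) 0.0759281333435073
scene table z 
tote rim ((601.527587890625, 425.0978088378906), (867.6050415039062, 238.6088409423828), 82.070068359375) 0.058916033749560504
scoop top 27 [0.47359715 0.02510203 0.13716022] ((475.57318115234375, 26.247482299804688), (16.18561363220215, 13.011643409729004), 14.680060386657715)
```

```bash
cat >> h.py <<'E'
def base_bowl(a,P):
    Z=P[...,2];hsv=cv2.cvtColor(a,cv2.COLOR_RGB2HSV);V=hsv[...,2]
    roi=(P[...,0]>.35)&(P[...,0]<.60)&(P[...,1]>.2)&(P[...,1]<.47)
    rim=P[roi&(Z>.068)&(Z<.082)]; hd=P[roi&(Z>.066)&(Z<.082)&(V<55)]
    return rim,hd
E
python3 - <<'E'
from h import *
from scipy.optimize import least_squares
z=np.load('first.npz');c=viewer.calibration('top');a=z['a'];P=cloud(z['d'],c)
rim,hd=base_bowl(a,P)
print(len(rim),len(hd))
f=lambda q,p:np.hypot(p[:,0]-q[0],p[:,1]-q[1])-q[2]
r=least_squares(f,[.46,.36,.054],args=(rim,),loss='soft_l1',f_scale=.003); q=r.x
for _ in range(3):
    m=abs(f(q,rim))<.005; q=least_squares(f,q,args=(rim[m],)).x
print('rim',q,m.sum())
far=rim[f([q[0],q[1],0],rim)>.062]; print('handle far',len(far),far.mean(0),rect(far)); v=far.mean(0)[:2]-q[:2]; print('yaw deg',np.degrees(np.arctan2(v[1],v[0]))+90)
Z=P[...,2];H=cv2.cvtColor(a,cv2.COLOR_RGB2HSV)[...,:3].astype(int)
b=(H[...,0]>100)&(H[...,0]<125)&(H[...,1]>150)&(Z>.055)&(Z<.07)&(P[...,0]>.48)&(P[...,0]<.72)&(P[...,1]<.28)&(P[...,1]>-.06)
print('tote rim',rect(P[b]))
cv2.imwrite('pics/bowl.png',cv2.resize(a[255:350,180:290,::-1],None,fx=6,fy=6,interpolation=cv2.INTER_CUBIC))
fp=P[(P[...,0]>.35)&(P[...,0]<.60)&(P[...,1]>.28)&(P[...,1]<.45)&(Z>.005)&(Z<.014)]; print('foot',len(fp),rect(fp))
E
```

```text
527 114
rim [0.46360345 0.36011213 0.0531518 ] 394
handle far 125 [0.49754306 0.32163666 0.0740107 ] ((528.5120239257812, 364.390380859375), (231.83538818359375, 31.80291748046875), 56.083885192871094)
yaw deg 41.415841763436454
tote rim ((595.0851440429688, 110.73741912841797), (134.7990264892578, 234.48867797851562), 0.21820874512195587)
foot 1901 ((475.1703186035156, 364.8875732421875), (248.76605224609375, 169.66323852539062), 0.06258907914161682)
```

View pics/bowl.png

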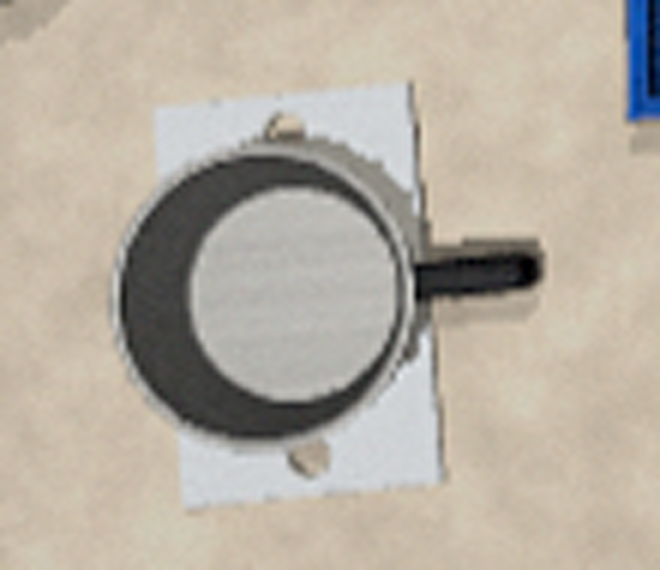

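```bash
python3 - <<'E'
from h import *
z=np.load('first.npz');c=viewer.calibration('top');P=cloud(z['d'],c);a=z['a']
m=np.zeros(P.shape[:2],bool);m[296:306,251:270]=1
p=P[m&(P[...,2]>.069)&(P[...,2]<.082)]; print(len(p),p.mean(0),rect(p),p[:,2])
print(go([.50,-.30,.24],down(np.radians(60))),go([.47,.28,.24],down(np.radians(94))))
E
```

```text
103 [0.46976702 0.28321333 0.07392287] ((469.6855163574219, 282.8695068359375), (35.494781494140625, 13.069533348083496), 89.17190551757812) [0.07035962 0.07026468 0.07226891 0.07444923 0.07370226 0.07078673
 0.07566255 0.07663789 0.07382674 0.07380062 0.07585831 0.07649642
 0.07169894 0.07451434 0.07170381 0.07600746 0.07183134 0.07361024
 0.07338236 0.07133438 0.07585135 0.072929   0.07729329 0.07395561
 0.07201872 0.07550196 0.07602446 0.0725481  0.079056   0.07985677
 0.07567959 0.07075372 0.07554466 0.07490862 0.07226601 0.07412711
 0.07522079 0.07495032 0.07575038 0.07430638 0.07552389 0.07192419
 0.07478369 0.07040494 0.07180124 0.07450089 0.07506529 0.07320554
 0.07242249 0.07653674 0.06946558 0.07809077 0.07485096 0.07675481
 0.07313724 0.07552318 0.0730274  0.07541208 0.07422484 0.07131625
 0.07326564 0.07652369 0.0742524  0.07159573 0.07221827 0.07751075
 0.07452025 0.0763237  0.07391627 0.07270146 0.07305825 0.07610772
 0.07252966 0.07360871 0.07151419 0.07012001 0.0690619  0.07710197
 0.07473086 0.07122433 0.07503193 0.07324397 0.07634966 0.07798738
 0.07381778 0.07757613 0.07495995 0.07155567 0.07504201 0.07656017
 0.0715663  0.07280225 0.07278896 0.07239308 0.0731029  0.07302661
 0.07423444 0.0738255  0.07118199 0.07128792 0.07517482 0.07369327
 0.07025512]
(array([ 315.9, -184.4,   -9.3]), array([-0.002, -0.   , -0.589])) (array([ 545.3, -717.9,   -8.4]), array([-2.000e-03, -1.000e-03, -1.183e+00]))
```

Emit:
jog_arm(series=[{"x": 316, "y": -184, "z": -9, "wz": -0.589}, {"x": 316, "y": -184, "z": -9, "wz": -0.589}, {"x": 316, "y": -184, "z": -9, "wz": -0.589}, {"x": 316, "y": -184, "z": -9, "wz": -0.589}, {"x": 316, "y": -184, "z": -9, "wz": -0.589}, {"x": 316, "y": -184, "z": -9, "wz": -0.589}, {"x": 316, "y": -184, "z": -9, "wz": -0.589}, {"x": 316, "y": -184, "z": -9, "wz": -0.589}])

```text
schema error: expected keys x, y, z, wx, wy, wz, claw
```

```bash
python3 - <<'E'
from h import *
p,R,s=tool();print(s['t'],p,s['qpos'].round(3));print(go([.47,.28,.24],down(np.radians(94.5))))
E
```

```text
0.1 [ 0.29815634 -0.60502111  0.23037625] [ 1.084  0.469 -0.049  1.534  0.024  1.141 -0.082]
(array([ 545.3, -717.9,   -8.4]), array([-2.000e-03, -1.000e-03, -1.191e+00]))
```

All seven keys are needed.

Emit:
jog_arm(series=[{"x": 316, "y": -184, "z": -9, "wx": 0, "wy": 0, "wz": -0.589, "claw": 85}, {"x": 316, "y": -184, "z": -9, "wx": 0, "wy": 0, "wz": -0.589, "claw": 85}, {"x": 316, "y": -184, "z": -9, "wx": 0, "wy": 0, "wz": -0.589, "claw": 85}, {"x": 316, "y": -184, "z": -9, "wx": 0, "wy": 0, "wz": -0.589, "claw": 85}, {"x": 316, "y": -184, "z": -9, "wx": 0, "wy": 0, "wz": -0.589, "claw": 85}, {"x": 316, "y": -184, "z": -9, "wx": 0, "wy": 0, "wz": -0.589, "claw": 85}, {"x": 316, "y": -184, "z": -9, "wx": 0, "wy": 0, "wz": -0.589, "claw": 85}, {"x": 316, "y": -184, "z": -9, "wx": 0, "wy": 0, "wz": -0.589, "claw": 85}])

```text
t: 0.77
eef_pos: [0.483, -0.326, 0.2393]
tool_rot: [-0.0, 0.866, 0.5, -0.0]
contact_force: [0.4, -1.1, 0.3]
grip_width: 0.0851
finger_force: 0.0
```

```bash
python3 - <<'E'
from h import *
p,R,s=tool();print(s['t'],p,s['qpos'].round(3));print(go([.47,.28,.24],down(np.radians(94.5))))
E
```

```text
0.7667 [ 0.48299988 -0.32595743  0.23934334] [ 0.748  0.329 -0.289  1.737  0.104  1.091 -0.099]
(array([ 518.1, -314.6,   -0.6]), array([-0.   , -0.   , -0.603]))
```

Emit:
jog_arm(series=[{"x": 259, "y": -157, "z": 0, "wx": 0, "wy": 0, "wz": -0.3, "claw": 85}, {"x": 259, "y": -157, "z": 0, "wx": 0, "wy": 0, "wz": -0.3, "claw": 85}, {"x": 259, "y": -157, "z": 0, "wx": 0, "wy": 0, "wz": -0.3, "claw": 85}, {"x": 259, "y": -157, "z": 0, "wx": 0, "wy": 0, "wz": -0.3, "claw": 85}, {"x": 259, "y": -157, "z": 0, "wx": 0, "wy": 0, "wz": -0.3, "claw": 85}, {"x": 259, "y": -157, "z": 0, "wx": 0, "wy": 0, "wz": -0.3, "claw": 85}, {"x": 259, "y": -157, "z": 0, "wx": 0, "wy": 0, "wz": -0.3, "claw": 85}, {"x": 259, "y": -157, "z": 0, "wx": 0, "wy": 0, "wz": -0.3, "claw": 85}])

```text
t: 1.43
eef_pos: [0.4754, -0.0177, 0.2398]
tool_rot: [-0.001, 0.779, 0.627, 0.001]
contact_force: [-0.1, 0.7, 0.5]
grip_width: 0.0846
finger_force: 0.0
```

Emit:
jog_arm(series=[{"x": 294, "y": -73, "z": 0, "wx": 0, "wy": 0, "wz": -0.303, "claw": 85}, {"x": 294, "y": -73, "z": 0, "wx": 0, "wy": 0, "wz": -0.303, "claw": 85}, {"x": 294, "y": -73, "z": 0, "wx": 0, "wy": 0, "wz": -0.303, "claw": 85}, {"x": 294, "y": -73, "z": 0, "wx": 0, "wy": 0, "wz": -0.303, "claw": 85}, {"x": 294, "y": -73, "z": 0, "wx": 0, "wy": 0, "wz": -0.303, "claw": 85}, {"x": 294, "y": -73, "z": 0, "wx": 0, "wy": 0, "wz": -0.303, "claw": 85}, {"x": 294, "y": -73, "z": 0, "wx": 0, "wy": 0, "wz": -0.303, "claw": 85}, {"x": 294, "y": -73, "z": 0, "wx": 0, "wy": 0, "wz": -0.303, "claw": 85}])

```text
t: 2.1
eef_pos: [0.4684, 0.2849, 0.2398]
tool_rot: [-0.002, 0.676, 0.737, 0.002]
contact_force: [-0.1, 1.4, 0.6]
grip_width: 0.0849
finger_force: 0.0
```

```bash
python3 - <<'E'
from h import *
p,R,s=tool();print(s['t'],p,R.as_matrix()[:,0])
a,d,c,P=snap('wrist','w1')
m=(P[...,2]>.066)&(P[...,2]<.084)&(a.max(2)<70)
n,l,st,ce=cv2.connectedComponentsWithStats(m.astype(np.uint8))
for i in range(1,n):
    if st[i,4]>60: print(st[i],P[l==i].mean(0),rect(P[l==i]))
E
```

```text
2.1 [0.46838507 0.28492052 0.23975369] [-0.08726499  0.99617246  0.00502484]
[319 195  14  40 532] [0.47105759 0.28740106 0.07293711] ((471.0012512207031, 286.4146728515625), (12.484420776367188, 39.34856414794922), 5.502713203430176)
[609 382  31  49 748] [0.83528021 0.0916322  0.07468221] ((836.9970703125, 90.7906265258789), (58.92951583862305, 13.2794189453125), 76.91481018066406)
```

View pics/w1.png

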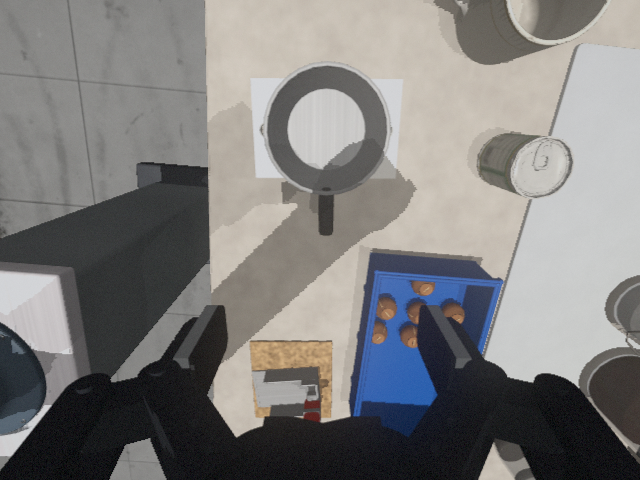

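Emit:
jog_arm(series=[{"x": -1, "y": 2, "z": 100, "wx": 0, "wy": 0, "wz": 0, "claw": 85}, {"x": -1, "y": 2, "z": 100, "wx": 0, "wy": 0, "wz": 0, "claw": 85}, {"x": -1, "y": 2, "z": 120, "wx": 0, "wy": 0, "wz": 0, "claw": 85}, {"x": -1, "y": 2, "z": 140, "wx": 0, "wy": 0, "wz": 0, "claw": 85}, {"x": -1, "y": 2, "z": 160, "wx": 0, "wy": 0, "wz": 0, "claw": 85}, {"x": -1, "y": 2, "z": 180, "wx": 0, "wy": 0, "wz": 0, "claw": 85}, {"x": -1, "y": 2, "z": 202, "wx": 0, "wy": 0, "wz": 0, "claw": 85}, {"x": -1, "y": 2, "z": 202, "wx": 0, "wy": 0, "wz": 0, "claw": 85}])

```text
t: 2.82
eef_pos: [0.4705, 0.2733, 0.0335]
tool_rot: [-0.001, 0.679, 0.734, -0.004]
contact_force: [-0.4, -1.0, -1.2]
grip_width: 0.085
finger_force: 0.0
```

Emit:
jog_arm(series=[{"x": 0, "y": 0, "z": 0, "wx": 0, "wy": 0, "wz": 0, "claw": 0}, {"x": 0, "y": 0, "z": 0, "wx": 0, "wy": 0, "wz": 0, "claw": 0}, {"x": 0, "y": 0, "z": 0, "wx": 0, "wy": 0, "wz": 0, "claw": 0}, {"x": 0, "y": 0, "z": 0, "wx": 0, "wy": 0, "wz": 0, "claw": 0}, {"x": 0, "y": 0, "z": 0, "wx": 0, "wy": 0, "wz": 0, "claw": 0}, {"x": 0, "y": 0, "z": 0, "wx": 0, "wy": 0, "wz": 0, "claw": 0}, {"x": 0, "y": 0, "z": 0, "wx": 0, "wy": 0, "wz": 0, "claw": 0}, {"x": 0, "y": 0, "z": 0, "wx": 0, "wy": 0, "wz": 0, "claw": 0}])

```text
t: 3.48
eef_pos: [0.4729, 0.2772, 0.0384]
tool_rot: [0.001, 0.678, 0.735, 0.0]
contact_force: [-0.5, -2.2, 5.6]
grip_width: 0.0132
finger_force: 58.6
```

```bash
python3 - <<'E'
from h import *
from scipy.optimize import least_squares
p,R,s=tool();print(s['t'],p,R.as_matrix()[:,0],s['grip_width'],s['finger_force'])
a,d,c,P=snap('top'); rim,_=base_bowl(a,P)
rim=rim[rim[:,1]>.33]
f=lambda q,p:np.hypot(p[:,0]-q[0],p[:,1]-q[1])-q[2]
q=np.array([.464,.36,.054])
for _ in range(5):
    m=abs(f(q,rim))<.006; q=least_squares(f,q,args=(rim[m],)).x
print(q,m.sum())
# peg tops: fit z>.043
E
```

```text
3.4833 [0.47286548 0.27715898 0.03842404] [-7.93921780e-02  9.96843431e-01 -2.37233406e-04] 0.013169597933599508 58.564175963401794
[0.46361816 0.36008318 0.05317586] 219
```

Emit:
jog_arm(series=[{"x": 0, "y": 0, "z": -20, "wx": 0, "wy": 0, "wz": 0, "claw": 0}, {"x": 0, "y": 0, "z": -40, "wx": 0, "wy": 0, "wz": 0, "claw": 0}, {"x": 0, "y": 0, "z": -70, "wx": 0, "wy": 0, "wz": 0, "claw": 0}, {"x": 0, "y": 0, "z": -100, "wx": 0, "wy": 0, "wz": 0, "claw": 0}, {"x": 0, "y": 0, "z": -130, "wx": 0, "wy": 0, "wz": 0, "claw": 0}, {"x": 0, "y": 0, "z": -160, "wx": 0, "wy": 0, "wz": 0, "claw": 0}, {"x": 0, "y": 0, "z": -185, "wx": 0, "wy": 0, "wz": 0, "claw": 0}, {"x": 0, "y": 0, "z": -200, "wx": 0, "wy": 0, "wz": 0, "claw": 0}])

```text
t: 4.2
eef_pos: [0.4727, 0.2774, 0.24]
tool_rot: [0.001, 0.679, 0.735, 0.001]
contact_force: [-0.4, -0.2, -2.5]
grip_width: 0.0133
finger_force: 59.0
```

```bash
python3 - <<'E'
from h import *
p,R,s=tool();print(s['t'],p,R.as_matrix()[:,0],s['grip_width'],s['finger_force'])
print(go([.515,0,.238],down(np.radians(99.5))),go([.5554,-.2751,.238],down(np.radians(104.4))))
E
```

```text
4.2 [0.47274476 0.27739827 0.24004108] [-7.91541679e-02  9.96862218e-01  5.78938873e-04] 0.013290341929296238 59.04269993305206
(array([-279.9,   20.2,    1.9]), array([ 0.003, -0.   , -0.087])) (array([-557.3,   38.7,    1.8]), array([ 0.003, -0.   , -0.172]))
```

Emit:
jog_arm(series=[{"x": -20, "y": 2, "z": 0, "wx": 0, "wy": 0, "wz": -0.01, "claw": 0}, {"x": -55, "y": 5, "z": 0, "wx": 0, "wy": 0, "wz": -0.02, "claw": 0}, {"x": -95, "y": 8, "z": 0, "wx": 0, "wy": 0, "wz": -0.03, "claw": 0}, {"x": -135, "y": 10, "z": 0, "wx": 0, "wy": 0, "wz": -0.04, "claw": 0}, {"x": -175, "y": 12, "z": 0, "wx": 0, "wy": 0, "wz": -0.05, "claw": 0}, {"x": -215, "y": 15, "z": 0, "wx": 0, "wy": 0, "wz": -0.06, "claw": 0}, {"x": -250, "y": 18, "z": 0, "wx": 0, "wy": 0, "wz": -0.075, "claw": 0}, {"x": -280, "y": 20, "z": 0, "wx": 0, "wy": 0, "wz": -0.087, "claw": 0}])

```text
t: 4.87
eef_pos: [0.5138, -0.0041, 0.2369]
tool_rot: [0.0, 0.647, 0.763, -0.001]
contact_force: [-0.2, 0.0, -3.4]
grip_width: 0.0133
finger_force: 59.0
```

Emit:
jog_arm(series=[{"x": -40, "y": -1, "z": 0, "wx": 0, "wy": 0, "wz": -0.01, "claw": 0}, {"x": -80, "y": -2, "z": 0, "wx": 0, "wy": 0, "wz": -0.02, "claw": 0}, {"x": -120, "y": -3, "z": 0, "wx": 0, "wy": 0, "wz": -0.03, "claw": 0}, {"x": -160, "y": -4, "z": 0, "wx": 0, "wy": 0, "wz": -0.04, "claw": 0}, {"x": -200, "y": -5, "z": 0, "wx": 0, "wy": 0, "wz": -0.05, "claw": 0}, {"x": -235, "y": -5, "z": 0, "wx": 0, "wy": 0, "wz": -0.06, "claw": 0}, {"x": -262, "y": -6, "z": 0, "wx": 0, "wy": 0, "wz": -0.075, "claw": 0}, {"x": -277, "y": -6, "z": 0, "wx": 0, "wy": 0, "wz": -0.085, "claw": 0}])

```text
t: 5.53
eef_pos: [0.553, -0.28, 0.2362]
tool_rot: [-0.0, 0.615, 0.789, -0.001]
contact_force: [0.1, -0.7, -1.9]
grip_width: 0.0135
finger_force: 59.0
```

Emit:
jog_arm(series=[{"x": 0, "y": 0, "z": 30, "wx": 0, "wy": 0, "wz": 0, "claw": 0}, {"x": 0, "y": 0, "z": 60, "wx": 0, "wy": 0, "wz": 0, "claw": 0}, {"x": 0, "y": 0, "z": 90, "wx": 0, "wy": 0, "wz": 0, "claw": 0}, {"x": 0, "y": 0, "z": 110, "wx": 0, "wy": 0, "wz": 0, "claw": 0}, {"x": 0, "y": 0, "z": 110, "wx": 0, "wy": 0, "wz": 0, "claw": 0}, {"x": 0, "y": 0, "z": 110, "wx": 0, "wy": 0, "wz": 0, "claw": 0}])

```text
t: 6.03
eef_pos: [0.5534, -0.2744, 0.1263]
tool_rot: [-0.002, 0.613, 0.79, -0.0]
contact_force: [0.1, 0.1, -2.0]
grip_width: 0.0131
finger_force: 59.1
```

```bash
python3 - <<'E'
from h import *
from scipy.optimize import least_squares
p,R,s=tool();print(s['t'],p,R.as_matrix()[:,0],s['grip_width'],s['finger_force'])
print(go([.5554,-.2751,.13],down(np.radians(104.4))))
a,d,c,P=snap('top','seat1')
b,e,c2,P2=snap('scene')
cv2.imwrite('pics/seat1.png',np.hstack([cv2.resize(a[210:330,420:540,::-1],(400,400)),cv2.resize(b[180:300,380:500,::-1],(400,400))]))
roi=(P[...,0]>.44)&(P[...,0]<.62)&(P[...,1]>-.30)&(P[...,1]<-.11);rim=P[roi&(P[...,2]>.150)&(P[...,2]<.180)]
rim=rim[rim[:,1]>-.23]
f=lambda q,p:np.hypot(p[:,0]-q[0],p[:,1]-q[1])-q[2]
q=np.array([.532,-.194,.054])
for _ in range(6):
    m=abs(f(q,rim))<.008; q=least_squares(f,q,args=(rim[m],)).x
print(q,m.sum(),np.median(rim[m][:,2]))
p1=P[roi&(P[...,2]>.155)&(P[...,2]<.19)];print(len(p1))
E
```

```text
6.0333 [ 0.55338986 -0.2743697   0.12628479] [-0.24864789  0.96859186  0.00201099] 0.013144143714035684 59.080238342285156
(array([-1.2,  1.8, -3.7]), array([-0.002, -0.002, -0.   ]))
[ 0.53050862 -0.1912803   0.05248043] 373 0.1622266247216825
799
```

View pics/seat1.png

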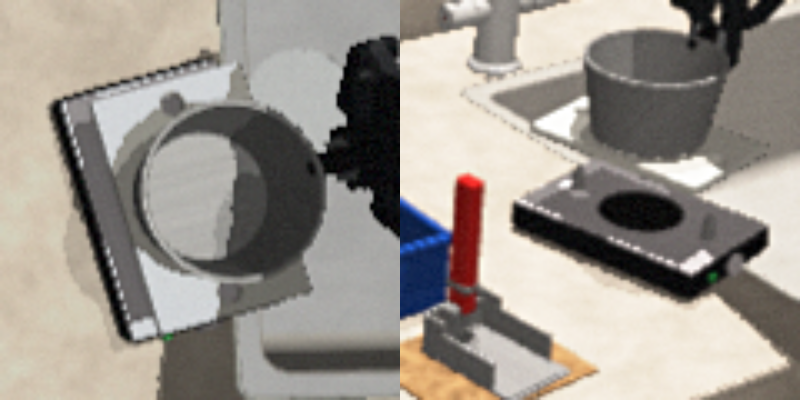

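Emit:
jog_arm(series=[{"x": -2, "y": 1.8, "z": 10, "wx": 0, "wy": 0, "wz": 0, "claw": 0}, {"x": -2, "y": 1.8, "z": 20, "wx": 0, "wy": 0, "wz": 0, "claw": 0}, {"x": -2, "y": 1.8, "z": 30, "wx": 0, "wy": 0, "wz": 0, "claw": 0}, {"x": -2, "y": 1.8, "z": 37, "wx": 0, "wy": 0, "wz": 0, "claw": 0}, {"x": -2, "y": 1.8, "z": 40, "wx": 0, "wy": 0, "wz": 0, "claw": 0}, {"x": -2, "y": 1.8, "z": 43, "wx": 0, "wy": 0, "wz": 0, "claw": 0}, {"x": -2, "y": 1.8, "z": 45, "wx": 0, "wy": 0, "wz": 0, "claw": 0}, {"x": -2, "y": 1.8, "z": 45, "wx": 0, "wy": 0, "wz": 0, "claw": 0}])

```text
t: 6.8
eef_pos: [0.5565, -0.2761, 0.0822]
tool_rot: [-0.0, 0.613, 0.79, -0.0]
contact_force: [-0.1, 0.4, -2.6]
grip_width: 0.0134
finger_force: 59.0
```

```bash
python3 - <<'E'
from h import *
p,R,s=tool();print(s['t'],p,R.as_matrix()[:,0],s['contact_force'],s['torque'])
a,d,c,P=snap('top');b,e,c2,P2=snap('scene')
cv2.imwrite('pics/seat2.png',np.hstack([cv2.resize(a[210:330,420:540,::-1],(400,400)),cv2.resize(b[180:300,400:520,::-1],(400,400))]))
E
```

```text
6.8 [ 0.55652165 -0.2760852   0.0821799 ] [-2.48470168e-01  9.68639515e-01  2.54750849e-04] [-0.05227184  0.35960618 -2.60857942] [-0.24217793 -0.04593075  0.01997322]
```

View pics/seat2.png

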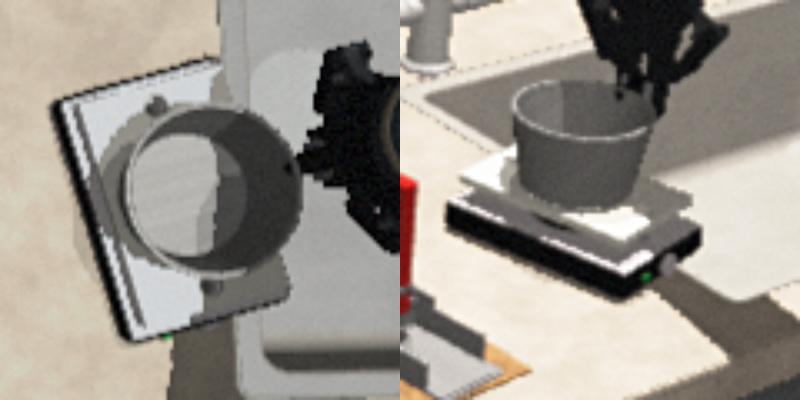

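Emit:
jog_arm(series=[{"x": 0, "y": 0, "z": 2, "wx": 0, "wy": 0, "wz": 0, "claw": 0}, {"x": 0, "y": 0, "z": 4, "wx": 0, "wy": 0, "wz": 0, "claw": 0}, {"x": 0, "y": 0, "z": 6, "wx": 0, "wy": 0, "wz": 0, "claw": 0}, {"x": 0, "y": 0, "z": 6, "wx": 0, "wy": 0, "wz": 0, "claw": 0}])

```text
t: 7.23
eef_pos: [0.5563, -0.2761, 0.0761]
tool_rot: [-0.0, 0.613, 0.79, -0.0]
contact_force: [0.1, 0.4, -3.1]
grip_width: 0.0134
finger_force: 59.1
```

Emit:
jog_arm(series=[{"x": 0, "y": 0, "z": 3, "wx": 0, "wy": 0, "wz": 0, "claw": 0}, {"x": 0, "y": 0, "z": 6, "wx": 0, "wy": 0, "wz": 0, "claw": 0}, {"x": 0, "y": 0, "z": 8, "wx": 0, "wy": 0, "wz": 0, "claw": 0}, {"x": 0, "y": 0, "z": 9, "wx": 0, "wy": 0, "wz": 0, "claw": 0}, {"x": 0, "y": 0, "z": 9, "wx": 0, "wy": 0, "wz": 0, "claw": 0}])

```text
t: 7.65
eef_pos: [0.5564, -0.2761, 0.0671]
tool_rot: [-0.0, 0.613, 0.79, -0.0]
contact_force: [0.1, -0.3, -2.6]
grip_width: 0.0132
finger_force: 59.1
```

Emit:
jog_arm(series=[{"x": 0, "y": 0, "z": 1, "wx": 0, "wy": 0, "wz": 0, "claw": 0}, {"x": 0, "y": 0, "z": 1, "wx": 0, "wy": 0, "wz": 0, "claw": 40}, {"x": 0, "y": 0, "z": 1, "wx": 0, "wy": 0, "wz": 0, "claw": 85}, {"x": 0, "y": 0, "z": 1, "wx": 0, "wy": 0, "wz": 0, "claw": 85}, {"x": 0, "y": 0, "z": 1, "wx": 0, "wy": 0, "wz": 0, "claw": 85}, {"x": 0, "y": 0, "z": 1, "wx": 0, "wy": 0, "wz": 0, "claw": 85}, {"x": 0, "y": 0, "z": -30, "wx": 0, "wy": 0, "wz": 0, "claw": 85}, {"x": 0, "y": 0, "z": -60, "wx": 0, "wy": 0, "wz": 0, "claw": 85}])

```text
t: 8.32
eef_pos: [0.5552, -0.2757, 0.1266]
tool_rot: [-0.002, 0.613, 0.79, -0.0]
contact_force: [0.7, -0.7, 0.3]
grip_width: 0.0849
finger_force: 0.0
```

Emit:
jog_arm(series=[{"x": 0, "y": 0, "z": -40, "wx": 0, "wy": 0, "wz": 0, "claw": 85}, {"x": 0, "y": 0, "z": -80, "wx": 0, "wy": 0, "wz": 0, "claw": 85}, {"x": 0, "y": 0, "z": -120, "wx": 0, "wy": 0, "wz": 0, "claw": 85}, {"x": 0, "y": 0, "z": -140, "wx": 0, "wy": 0, "wz": 0, "claw": 85}, {"x": 0, "y": 0, "z": -140, "wx": 0, "wy": 0, "wz": 0, "claw": 85}])

```text
t: 8.73
eef_pos: [0.5596, -0.2767, 0.2742]
tool_rot: [0.006, 0.613, 0.79, 0.001]
contact_force: [0.5, 1.0, 1.4]
grip_width: 0.085
finger_force: 0.0
```

```bash
python3 - <<'E'
from h import *
p,R,s=tool();print(s['t'],p)
a,d,c,P=snap('top');b,e,c2,P2=snap('scene')
x=P[...,0];y=P[...,1];Z=P[...,2]
roi=(x>.42)&(x<.64)&(y>-.33)&(y<-.07)
for lo,hi,n in((.098,.108,'rim'),(.031,.041,'foot'),(.042,.056,'pegs')):
    q=P[roi&(Z>lo)&(Z<hi)]; print(n,len(q),rect(q),np.median(q[:,2]))
red=(a[...,0]>130)&(a[...,1]<50)&(Z>.12)&(Z<.16)&(y>-.06)&(y<.1);q=P[red];print('scoop',len(q),q.mean(0),rect(q))
q=P[(x>.37)&(x<.53)&(y>-.06)&(y<.1)&(Z>.018)&(Z<.038)]; print('walls',rect(q))
hsv=cv2.cvtColor(a,cv2.COLOR_RGB2HSV)
q=P[(hsv[...,0]>8)&(hsv[...,0]<22)&(hsv[...,1]>90)&(x>.36)&(x<.53)&(y>-.06)&(y<.11)&(Z<.012)]; print('mat',rect(q))
cv2.imwrite('pics/seat3.png',np.hstack([cv2.resize(a[210:345,405:540,::-1],(400,400)),cv2.resize(a[270:345,340:415,::-1],(400,400))]))
E
```

```text
8.7333 [ 0.55955575 -0.27671602  0.2741812 ]
rim 497 ((529.916748046875, -206.93292236328125), (135.8141326904297, 109.99420928955078), 71.75716400146484) 0.1023196287872961
foot 1877 ((531.281982421875, -193.38882446289062), (169.45375061035156, 108.96825408935547), 14.29326343536377) 0.037306616695702045
pegs 458 ((532.6246948242188, -192.92776489257812), (141.52000427246094, 91.31732177734375), 14.147618293762207) 0.044079123069678885
scoop 33 [0.47806201 0.02440607 0.13984922] ((477.00457763671875, 24.23270606994629), (16.57205581665039, 11.249516487121582), 5.786278247833252)
walls ((450.7370910644531, 19.49418830871582), (69.30037689208984, 61.83180236816406), 9.499822616577148)
mat ((447.6379699707031, 27.012168884277344), (109.71168518066406, 129.46951293945312), 4.717748165130615)
```

View pics/seat3.png

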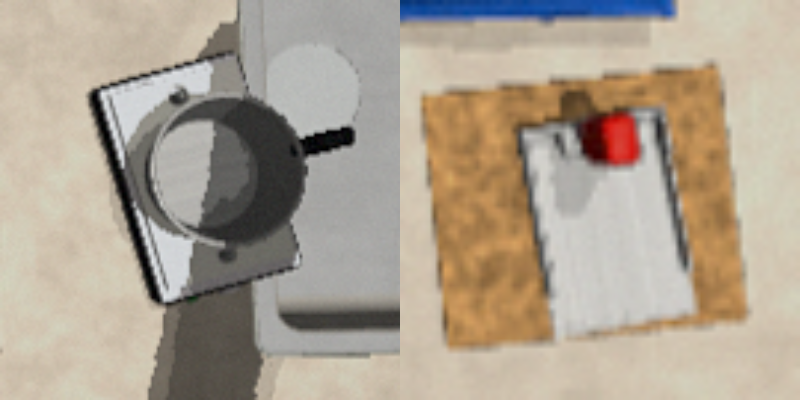

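```bash
python3 - <<'E'
from h import *
print(tool()[2]['qpos'].round(2),go([.479,.0243,.24],down(np.radians(188.5))))
E
```

```text
[ 0.77  0.4  -0.51  1.6   0.21  1.19  0.47] (array([310.4,  -0.7,  27.9]), array([-0.   ,  0.002, -1.468]))
```

Emit:
jog_arm(series=[{"x": 40, "y": 0, "z": 0, "wx": 0, "wy": 0, "wz": -0.12, "claw": 85}, {"x": 80, "y": 0, "z": 0, "wx": 0, "wy": 0, "wz": -0.24, "claw": 85}, {"x": 120, "y": 0, "z": 0, "wx": 0, "wy": 0, "wz": -0.36, "claw": 85}, {"x": 160, "y": 0, "z": 0, "wx": 0, "wy": 0, "wz": -0.48, "claw": 85}, {"x": 200, "y": 0, "z": 0, "wx": 0, "wy": 0, "wz": -0.6, "claw": 85}, {"x": 240, "y": 0, "z": 10, "wx": 0, "wy": 0, "wz": -0.72, "claw": 85}, {"x": 280, "y": 0, "z": 20, "wx": 0, "wy": 0, "wz": -0.84, "claw": 85}, {"x": 310, "y": 0, "z": 28, "wx": 0, "wy": 0, "wz": -0.96, "claw": 85}])

```text
t: 9.5
eef_pos: [0.4768, 0.027, 0.2375]
tool_rot: [-0.002, 0.175, 0.985, -0.0]
contact_force: [-0.1, 0.4, -0.7]
grip_width: 0.0848
finger_force: 0.0
```

Emit:
jog_arm(series=[{"x": 0, "y": 0, "z": 0, "wx": 0, "wy": 0, "wz": -0.12, "claw": 85}, {"x": 0, "y": 0, "z": 0, "wx": 0, "wy": 0, "wz": -0.24, "claw": 85}, {"x": 0, "y": 0, "z": 0, "wx": 0, "wy": 0, "wz": -0.36, "claw": 85}, {"x": 0, "y": 0, "z": 0, "wx": 0, "wy": 0, "wz": -0.48, "claw": 85}, {"x": 0, "y": 0, "z": 0, "wx": 0, "wy": 0, "wz": -0.508, "claw": 85}, {"x": 0, "y": 0, "z": 0, "wx": 0, "wy": 0, "wz": -0.508, "claw": 85}])

```text
t: 10.0
eef_pos: [0.4783, 0.0238, 0.2377]
tool_rot: [-0.002, -0.074, 0.997, 0.0]
contact_force: [-0.1, 1.4, -0.3]
grip_width: 0.0851
finger_force: 0.0
```

```bash
python3 - <<'E'
from h import *
p,R,s=tool();print(s['t'],p,R.as_matrix()[:,0],s['qpos'].round(2))
a,d,c,P=snap('wrist')
Z=P[...,2];hsv=cv2.cvtColor(a,cv2.COLOR_RGB2HSV)
near=np.hypot(P[...,0]-.45,P[...,1]-.025)<.09
q=P[near&(a[...,0]>110)&(a[...,1]<60)&(Z>.128)&(Z<.15)];print('red',len(q),q.mean(0),rect(q))
q=P[near&(Z>.022)&(Z<.042)];print('walls',len(q),rect(q))
q=P[near&(Z>.004)&(Z<.013)&(hsv[...,1]<60)];print('floor',len(q),rect(q))
print(go([.479,.0243,.098],down(np.radians(188.5))))
E
```

```text
10.0 [0.47830409 0.02378554 0.2377269 ] [-0.98895839 -0.14815143  0.00352826] [ 0.67  0.26 -0.94  1.93  0.24  1.07  1.35]
red 244 [0.47868084 0.02328208 0.13905407] ((477.7335510253906, 23.638090133666992), (16.251144409179688, 11.365607261657715), 8.946969032287598)
walls 1177 ((476.8161926269531, 20.999380111694336), (121.5493392944336, 68.74185943603516), 9.473326683044434)
floor 4175 ((464.22589111328125, 8.069293975830078), (130.41810607910156, 91.64369201660156), 9.680926322937012)
(array([ -1. ,   0.3, 140. ]), array([ 0.001, -0.003, -0.001]))
```

Emit:
jog_arm(series=[{"x": 0, "y": 0, "z": 30, "wx": 0, "wy": 0, "wz": -0.008, "claw": 85}, {"x": 0, "y": 0, "z": 60, "wx": 0, "wy": 0, "wz": -0.008, "claw": 85}, {"x": 0, "y": 0, "z": 90, "wx": 0, "wy": 0, "wz": -0.008, "claw": 85}, {"x": 0, "y": 0, "z": 115, "wx": 0, "wy": 0, "wz": -0.008, "claw": 85}, {"x": 0, "y": 0, "z": 130, "wx": 0, "wy": 0, "wz": -0.008, "claw": 85}, {"x": 0, "y": 0, "z": 139, "wx": 0, "wy": 0, "wz": -0.008, "claw": 85}, {"x": 0, "y": 0, "z": 139, "wx": 0, "wy": 0, "wz": -0.008, "claw": 85}, {"x": 0, "y": 0, "z": 139, "wx": 0, "wy": 0, "wz": -0.008, "claw": 85}])

```text
t: 10.72
eef_pos: [0.4795, 0.0243, 0.1005]
tool_rot: [-0.0, -0.078, 0.997, 0.0]
contact_force: [-1.0, 0.2, 0.7]
grip_width: 0.0849
finger_force: 0.0
```

Emit:
jog_arm(series=[{"x": 0, "y": 0, "z": 0, "wx": 0, "wy": 0, "wz": 0, "claw": 0}, {"x": 0, "y": 0, "z": 0, "wx": 0, "wy": 0, "wz": 0, "claw": 0}, {"x": 0, "y": 0, "z": 0, "wx": 0, "wy": 0, "wz": 0, "claw": 0}, {"x": 0, "y": 0, "z": 0, "wx": 0, "wy": 0, "wz": 0, "claw": 0}, {"x": 0, "y": 0, "z": 0, "wx": 0, "wy": 0, "wz": 0, "claw": 0}, {"x": 0, "y": 0, "z": 0, "wx": 0, "wy": 0, "wz": 0, "claw": 0}, {"x": 0, "y": 0, "z": 0, "wx": 0, "wy": 0, "wz": 0, "claw": 0}, {"x": 0, "y": 0, "z": 0, "wx": 0, "wy": 0, "wz": 0, "claw": 0}])

```text
t: 11.38
eef_pos: [0.4799, 0.0239, 0.1008]
tool_rot: [0.0, -0.078, 0.997, -0.0]
contact_force: [0.4, -0.0, 3.5]
grip_width: 0.0134
finger_force: 58.9
```

Emit:
jog_arm(series=[{"x": 0, "y": 0, "z": -15, "wx": 0, "wy": 0, "wz": 0, "claw": 0}, {"x": 0, "y": 0, "z": -40, "wx": 0, "wy": 0, "wz": 0, "claw": 0}, {"x": 0, "y": 0, "z": -75, "wx": 0, "wy": 0, "wz": 0, "claw": 0}, {"x": 0, "y": 0, "z": -110, "wx": 0, "wy": 0, "wz": 0, "claw": 0}, {"x": 0, "y": 0, "z": -130, "wx": 0, "wy": 0, "wz": 0, "claw": 0}, {"x": 0, "y": 0, "z": -130, "wx": 0, "wy": 0, "wz": 0, "claw": 0}])

```text
t: 11.88
eef_pos: [0.4821, 0.0251, 0.2345]
tool_rot: [0.004, -0.078, 0.997, -0.001]
contact_force: [0.6, 0.4, -2.0]
grip_width: 0.0134
finger_force: 58.7
```

```bash
python3 - <<'E'
from h import *
p,R,s=tool();print(s['t'],p,R.as_matrix()[:,0],s['qpos'].round(2),s['grip_width'])
a,d,c,P=snap('scene');cv2.imwrite('pics/lift.png',np.hstack([cv2.resize(a[160:310,320:470,::-1],(400,400))]))
# test pose: dump with scoop pointing toward robot
print(go([.595,.13,.23],down(np.radians(90))))
E
```

```text
11.8833 [0.48205141 0.02505958 0.23450216] [-0.98780809 -0.15546597 -0.00809365] [ 0.67  0.27 -0.95  1.94  0.25  1.05  1.34] 0.013410800637494637
(array([-129.5,   86.7,    2.4]), array([0.002, 0.004, 1.727]))
```

View pics/lift.png

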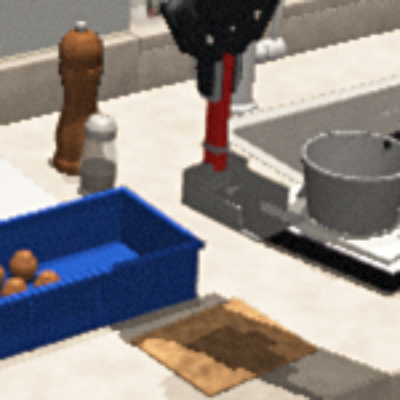

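```bash
cat >> h.py <<'E'
L=np.array([.082,0,.0968])  # lip in tool frame
def scooppose(lip,yaw,tilt=0): # TCP pose for lip position, yaw and nose-down tilt in degrees
    R=down(np.radians(yaw))*Ro.from_euler('y',-tilt,degrees=True)
    return np.array(lip)-R.apply(L),R
E
python3 - <<'E'
from h import *
for t in (0,40): print(scooppose([.548,-.199,.125],160,t)[0],go(*scooppose([.548,-.199,.125],160,t)))
p,R=scooppose([.548,-.199,.125],160,0);p2,R2=scooppose([.548,-.199,.125],160,40)
print(R.inv().apply(p2-p)*1000,(R.inv()*R2).as_rotvec())
E
```

```text
[ 0.62505479 -0.22704565  0.2218    ] (array([-103.7, -270.7,   11. ]), array([-0.   ,  0.004,  0.505]))
[ 0.54855799 -0.19920309  0.25186169] (array([ -32.6, -231.4,  -19.4]), array([ 0.176, -0.679,  0.484]))
[ 8.14061963e+01 -1.32042402e-14 -3.00616861e+01] [ 1.41636740e-17 -6.98131701e-01  0.00000000e+00]
```

Emit:
jog_arm(series=[{"x": -13, "y": -34, "z": 0, "wx": 0, "wy": 0, "wz": 0.06, "claw": 0}, {"x": -27, "y": -70, "z": 0, "wx": 0, "wy": 0, "wz": 0.13, "claw": 0}, {"x": -41, "y": -106, "z": 0, "wx": 0, "wy": 0, "wz": 0.2, "claw": 0}, {"x": -55, "y": -142, "z": 0, "wx": 0, "wy": 0, "wz": 0.27, "claw": 0}, {"x": -68, "y": -178, "z": 0, "wx": 0, "wy": 0, "wz": 0.34, "claw": 0}, {"x": -82, "y": -214, "z": 5, "wx": 0, "wy": 0, "wz": 0.41, "claw": 0}, {"x": -95, "y": -248, "z": 8, "wx": 0, "wy": 0, "wz": 0.47, "claw": 0}, {"x": -104, "y": -271, "z": 10, "wx": 0, "wy": 0, "wz": 0.505, "claw": 0}])

```text
t: 12.6
eef_pos: [0.6239, -0.2316, 0.2164]
tool_rot: [-0.002, 0.176, 0.984, -0.001]
contact_force: [0.4, 0.3, -1.9]
grip_width: 0.0132
finger_force: 58.9
```

Emit:
jog_arm(series=[{"x": 12, "y": 0, "z": -4, "wx": 0, "wy": -0.1, "wz": 0, "claw": 0}, {"x": 24, "y": 0, "z": -8, "wx": 0, "wy": -0.2, "wz": 0, "claw": 0}, {"x": 36, "y": 0, "z": -13, "wx": 0, "wy": -0.3, "wz": 0, "claw": 0}, {"x": 48, "y": 0, "z": -18, "wx": 0, "wy": -0.4, "wz": 0, "claw": 0}, {"x": 60, "y": 0, "z": -22, "wx": 0, "wy": -0.5, "wz": 0, "claw": 0}, {"x": 71, "y": 0, "z": -26, "wx": 0, "wy": -0.6, "wz": 0, "claw": 0}, {"x": 81, "y": 0, "z": -30, "wx": 0, "wy": -0.7, "wz": 0, "claw": 0}, {"x": 81, "y": 0, "z": -30, "wx": 0, "wy": -0.7, "wz": 0, "claw": 0}])

```text
t: 13.27
eef_pos: [0.5424, -0.1983, 0.2454]
tool_rot: [0.334, 0.163, 0.926, -0.06]
contact_force: [7.0, 2.9, 0.5]
grip_width: 0.0135
finger_force: 58.9
```

```bash
python3 - <<'E'
from h import *
p,R,s=tool();print(s['t'],p,R.as_matrix().round(3),s['qpos'].round(2),p+R.apply(L))
a,d,c,P=snap('scene');b,e,c,P=snap('top')
cv2.imwrite('pics/dump0.png',np.hstack([cv2.resize(a[130:290,380:540,::-1],(400,400)),cv2.resize(b[220:340,420:540,::-1],(400,400))]))
E
```

```text
13.2667 [ 0.54239146 -0.19825974  0.24544374] [[-0.724  0.342  0.599]
 [ 0.262  0.94  -0.22 ]
 [-0.638 -0.002 -0.77 ]] [ 0.9   0.1  -0.69  2.21  0.73  0.21  0.79] [ 0.54105058 -0.19808897  0.11858787]
```

View pics/dump0.png

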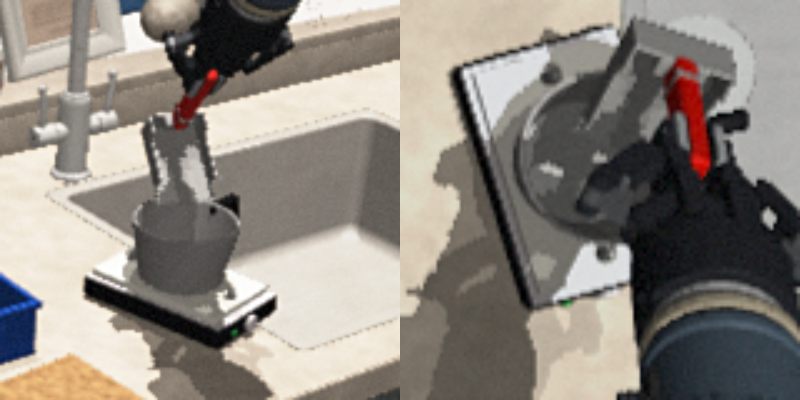

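Emit:
jog_arm(series=[{"x": 0, "y": 0, "z": 0, "wx": 0, "wy": 0, "wz": 0, "claw": 0}, {"x": 0, "y": 0, "z": 0, "wx": 0, "wy": 0, "wz": 0, "claw": 0}, {"x": 0, "y": 0, "z": 0, "wx": 0, "wy": 0.1, "wz": 0, "claw": 0}, {"x": 0, "y": 0, "z": 0, "wx": 0, "wy": 0.1, "wz": 0, "claw": 0}])

```text
t: 13.7
eef_pos: [0.5504, -0.1995, 0.2514]
tool_rot: [0.291, 0.166, 0.941, -0.05]
contact_force: [1.2, -0.3, -1.5]
grip_width: 0.0134
finger_force: 58.9
```

```bash
python3 - <<'E'
from h import *
p,R,s=tool();print(s['t'],p,s['contact_force'],s['torque'],s['qpos'].round(2),R.as_matrix()[:,0])
P1=scooppose([.548,-.199,.15],160,0)
print(go(*P1))
E
```

```text
13.7 [ 0.55037959 -0.1995015   0.25139192] [ 1.18500369 -0.32906895 -1.47328275] [0.28878779 0.70569621 0.02709299] [ 0.99  0.14 -0.8   2.12  0.49  0.36  1.05] [-0.77602997  0.28290836 -0.56368461]
(array([-63.2,  -0.5,  48.7]), array([0.003, 0.599, 0.001]))
```

Emit:
jog_arm(series=[{"x": -12, "y": 0, "z": 5, "wx": 0, "wy": 0.12, "wz": 0, "claw": 0}, {"x": -24, "y": 0, "z": 11, "wx": 0, "wy": 0.24, "wz": 0, "claw": 0}, {"x": -38, "y": 0, "z": 21, "wx": 0, "wy": 0.36, "wz": 0, "claw": 0}, {"x": -50, "y": 0, "z": 33, "wx": 0, "wy": 0.48, "wz": 0, "claw": 0}, {"x": -63, "y": 0, "z": 48, "wx": 0, "wy": 0.6, "wz": 0, "claw": 0}, {"x": -63, "y": 0, "z": 48, "wx": 0, "wy": 0.6, "wz": 0, "claw": 0}])

```text
t: 14.2
eef_pos: [0.6294, -0.2306, 0.2387]
tool_rot: [-0.003, 0.176, 0.984, 0.005]
contact_force: [-1.9, -1.9, -5.6]
grip_width: 0.0136
finger_force: 59.0
```

```bash
python3 - <<'E'
from h import *
p,R,s=tool();print(s['t'],p,s['qpos'].round(2))
print(go(*scooppose([.5975,.100,.15],90,0)))
a,d,c,P=snap('top')
x=P[...,0];y=P[...,1];Z=P[...,2]
hsv=cv2.cvtColor(a,cv2.COLOR_RGB2HSV)
nm=(hsv[...,0]<18)&(hsv[...,1]>100)&(x>.53)&(x<.67)&(y>0)&(y<.225)&(Z>.02)&(Z<.05);k,l,st,ce=cv2.connectedComponentsWithStats(nm.astype(np.uint8))
print([np.round(np.nanmean(P[l==i],0),3).tolist() for i in range(1,k) if st[i,4]>15])
q=P[(x>.45)&(x<.62)&(y>-.28)&(y<-.1)&(Z>.031)&(Z<.041)];print('foot',rect(q))
E
```

```text
14.2 [ 0.62937501 -0.23064317  0.23871938] [ 0.8   0.58 -0.78  1.5   0.4   1.24  1.19]
(array([116. , 222.3,  -5.1]), array([ 0.003, -0.012,  1.217]))
[[0.638, 0.16, 0.029], [0.638, 0.124, 0.029], [0.597, 0.158, 0.029], [0.595, 0.197, 0.029], [0.593, 0.124, 0.029], [0.555, 0.161, 0.029], [0.549, 0.126, 0.029]]
foot ((532.4031982421875, -192.39572143554688), (169.31097412109375, 109.52542877197266), 15.961434364318848)
```

Emit:
jog_arm(series=[{"x": 15, "y": 28, "z": -1, "wx": 0, "wy": 0, "wz": 0.12, "claw": 0}, {"x": 30, "y": 56, "z": -2, "wx": 0, "wy": 0, "wz": 0.24, "claw": 0}, {"x": 45, "y": 84, "z": -3, "wx": 0, "wy": 0, "wz": 0.36, "claw": 0}, {"x": 60, "y": 112, "z": -4, "wx": 0, "wy": 0, "wz": 0.48, "claw": 0}, {"x": 75, "y": 140, "z": -5, "wx": 0, "wy": 0, "wz": 0.6, "claw": 0}, {"x": 90, "y": 170, "z": -5, "wx": 0, "wy": 0, "wz": 0.72, "claw": 0}, {"x": 103, "y": 197, "z": -5, "wx": 0, "wy": 0, "wz": 0.84, "claw": 0}, {"x": 116, "y": 222, "z": -5, "wx": 0, "wy": 0, "wz": 0.96, "claw": 0}])

```text
t: 14.92
eef_pos: [0.5892, 0.024, 0.2521]
tool_rot: [0.001, 0.61, 0.792, 0.001]
contact_force: [0.5, -0.4, -1.3]
grip_width: 0.0133
finger_force: 59.1
```

Emit:
jog_arm(series=[{"x": 0, "y": 0, "z": 0, "wx": 0, "wy": 0, "wz": 0.12, "claw": 0}, {"x": 0, "y": 0, "z": 0, "wx": 0, "wy": 0, "wz": 0.24, "claw": 0}, {"x": 0, "y": 0, "z": 0, "wx": 0, "wy": 0, "wz": 0.257, "claw": 0}, {"x": 0, "y": 0, "z": 0, "wx": 0, "wy": 0, "wz": 0.257, "claw": 0}, {"x": 0, "y": 0, "z": 0, "wx": 0, "wy": 0, "wz": 0.257, "claw": 0}])

```text
t: 15.33
eef_pos: [0.5896, 0.0212, 0.2516]
tool_rot: [0.0, 0.705, 0.71, 0.0]
contact_force: [0.3, -0.1, -1.8]
grip_width: 0.0135
finger_force: 59.2
```

```bash
python3 - <<'E'
from h import *
p,R,s=tool();print(s['t'],p,R.as_matrix()[:,0],s['qpos'].round(2))
print(go(*scooppose([.5975,.100,.006],90,0)))
a,d,c,P=snap('top');b,e,c2,P2=snap('wrist')
x=P[...,0];y=P[...,1];Z=P[...,2]
q=P[(x>.5)&(x<.7)&(y>-.05)&(y<.15)&(Z>.13)&(Z<.19)&(a.max(2)>80)];print(rect(q),len(q))
cv2.imwrite('pics/tote0.png',np.hstack([cv2.resize(a[205:285,275:400,::-1],(500,320)),cv2.resize(b[:,:,::-1],(300,225)).repeat(1,0)[:225].copy() if 0 else cv2.resize(b[:,:,::-1],(300,320))]))
E
```

```text
15.3333 [0.58957918 0.02122248 0.25162514] [-6.86583068e-03  9.99976426e-01  9.38442323e-05] [ 0.35  0.37 -0.6   1.69  0.23  1.14 -0.31]
(array([ -3.3,   7.8, 148.8]), array([ 0.001, -0.   ,  0.007]))
((587.2921752929688, 61.184791564941406), (62.63995361328125, 83.56385803222656), 0.650530993938446) 974
```

View pics/tote0.png

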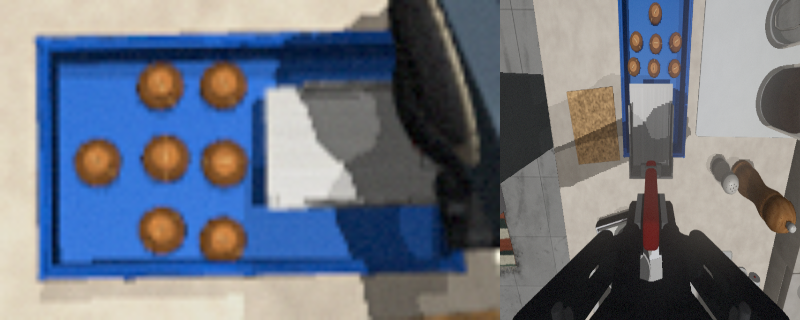

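Emit:
jog_arm(series=[{"x": -3, "y": 8, "z": 20, "wx": 0, "wy": 0, "wz": 0, "claw": 0}, {"x": -3, "y": 8, "z": 50, "wx": 0, "wy": 0, "wz": 0, "claw": 0}, {"x": -3, "y": 8, "z": 80, "wx": 0, "wy": 0, "wz": 0, "claw": 0}, {"x": -3, "y": 8, "z": 110, "wx": 0, "wy": 0, "wz": 0, "claw": 0}, {"x": -3, "y": 8, "z": 130, "wx": 0, "wy": 0, "wz": 0, "claw": 0}, {"x": -3, "y": 8, "z": 143, "wx": 0, "wy": 0, "wz": 0, "claw": 0}, {"x": -3, "y": 8, "z": 149, "wx": 0, "wy": 0, "wz": 0, "claw": 0}, {"x": -3, "y": 8, "z": 149, "wx": 0, "wy": 0, "wz": 0, "claw": 0}])

```text
t: 16.1
eef_pos: [0.5978, 0.0178, 0.1024]
tool_rot: [-0.0, 0.706, 0.709, -0.0]
contact_force: [0.4, -0.3, -1.5]
grip_width: 0.0134
finger_force: 59.2
```

```bash
python3 - <<'E'
from h import *
p,R,s=tool();print(s['t'],p,s['contact_force'],s['torque'])
print(go(*scooppose([.5975,.217,.005],90,0)))
E
```

```text
16.1 [0.59775683 0.01779627 0.10238205] [ 0.35164398 -0.32235096 -1.4689823 ] [-0.15096303  0.00187832 -0.02116168]
(array([117.2,   0.3,   0.5]), array([-0.001,  0.   ,  0.004]))
```

Emit:
jog_arm(series=[{"x": 8, "y": 0, "z": 1, "wx": 0, "wy": 0, "wz": 0, "claw": 0}, {"x": 16, "y": 0, "z": 1, "wx": 0, "wy": 0, "wz": 0, "claw": 0}, {"x": 24, "y": 0, "z": 1, "wx": 0, "wy": 0, "wz": 0, "claw": 0}, {"x": 32, "y": 0, "z": 1, "wx": 0, "wy": 0, "wz": 0, "claw": 0}, {"x": 40, "y": 0, "z": 1, "wx": 0, "wy": 0, "wz": 0, "claw": 0}, {"x": 48, "y": 0, "z": 1, "wx": 0, "wy": 0, "wz": 0, "claw": 0}, {"x": 56, "y": 0, "z": 1, "wx": 0, "wy": 0, "wz": 0, "claw": 0}, {"x": 64, "y": 0, "z": 1, "wx": 0, "wy": 0, "wz": 0, "claw": 0}])

```text
t: 16.77
eef_pos: [0.5972, 0.0836, 0.1015]
tool_rot: [0.0, 0.705, 0.709, 0.0]
contact_force: [0.2, 0.3, -2.3]
grip_width: 0.0136
finger_force: 59.1
```

Emit:
jog_arm(series=[{"x": 7, "y": 0, "z": 0, "wx": 0, "wy": 0, "wz": 0, "claw": 0}, {"x": 14, "y": 0, "z": 0, "wx": 0, "wy": 0, "wz": 0, "claw": 0}, {"x": 21, "y": 0, "z": 0, "wx": 0, "wy": 0, "wz": 0, "claw": 0}, {"x": 27, "y": 0, "z": 0, "wx": 0, "wy": 0, "wz": 0, "claw": 0}, {"x": 32, "y": 0, "z": 0, "wx": 0, "wy": 0, "wz": 0, "claw": 0}, {"x": 36, "y": 0, "z": 0, "wx": 0, "wy": 0, "wz": 0, "claw": 0}])

```text
t: 17.27
eef_pos: [0.597, 0.119, 0.1015]
tool_rot: [0.0, 0.705, 0.709, -0.0]
contact_force: [1.3, -0.5, -0.9]
grip_width: 0.0133
finger_force: 59.1
```

```bash
python3 - <<'E'
from h import *
p,R,s=tool();print(s['t'],p,s['contact_force'],s['torque'])
print(go(*scooppose([.5975,.217,.005],90,0)))
a,d,c,P=snap('top');b,e,c2,P2=snap('wrist')
cv2.imwrite('pics/push1.png',np.hstack([cv2.resize(a[205:285,275:400,::-1],(400,300)),cv2.resize(b[0:240,160:480,::-1],(400,300))]))
E
```

```text
17.2667 [0.59704103 0.11899036 0.10145239] [ 1.26555516 -0.54813148 -0.87505709] [-0.05277269 -0.02907407 -0.00272001]
(array([16. ,  0.5, -0.4]), array([-0.   ,  0.   ,  0.005]))
```

View pics/push1.png

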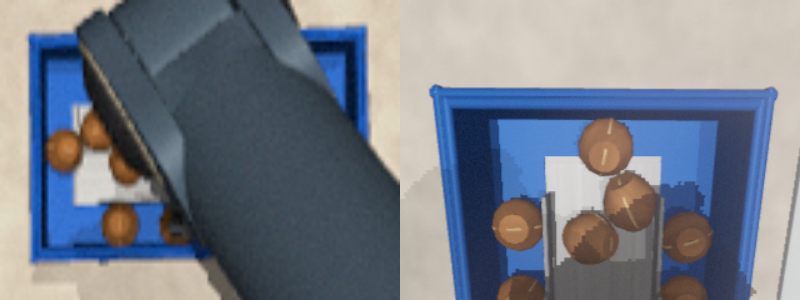

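Emit:
jog_arm(series=[{"x": 4, "y": 0, "z": 0, "wx": 0, "wy": 0, "wz": 0, "claw": 0}, {"x": 8, "y": 0, "z": 0, "wx": 0, "wy": 0, "wz": 0, "claw": 0}, {"x": 11, "y": 0, "z": 0, "wx": 0, "wy": 0, "wz": 0, "claw": 0}, {"x": 14, "y": 0, "z": 0, "wx": 0, "wy": 0, "wz": 0, "claw": 0}, {"x": 16, "y": 0, "z": 0, "wx": 0, "wy": 0, "wz": 0, "claw": 0}, {"x": 16, "y": 0, "z": 0, "wx": 0, "wy": 0, "wz": 0, "claw": 0}])

```text
t: 17.87
eef_pos: [0.5968, 0.1355, 0.1015]
tool_rot: [-0.0, 0.705, 0.709, 0.0]
contact_force: [-0.4, -0.2, -1.8]
grip_width: 0.0132
finger_force: 59.1
```

Emit:
jog_arm(series=[{"x": -5, "y": 0, "z": -1, "wx": 0, "wy": 0.05, "wz": 0, "claw": 0}, {"x": -11, "y": 0, "z": -3, "wx": 0, "wy": 0.1, "wz": 0, "claw": 0}, {"x": -17, "y": 0, "z": -5, "wx": 0, "wy": 0.15, "wz": 0, "claw": 0}, {"x": -23, "y": 0, "z": -8, "wx": 0, "wy": 0.2, "wz": 0, "claw": 0}, {"x": -25, "y": 0, "z": -20, "wx": 0, "wy": 0.2, "wz": 0, "claw": 0}, {"x": -25, "y": 0, "z": -40, "wx": 0, "wy": 0.2, "wz": 0, "claw": 0}, {"x": -25, "y": 0, "z": -65, "wx": 0, "wy": 0.2, "wz": 0, "claw": 0}, {"x": -25, "y": 0, "z": -90, "wx": 0, "wy": 0.2, "wz": 0, "claw": 0}])

```text
t: 18.53
eef_pos: [0.5967, 0.11, 0.1929]
tool_rot: [-0.071, 0.702, 0.706, 0.07]
contact_force: [0.1, 0.2, -2.0]
grip_width: 0.0132
finger_force: 59.2
```

```bash
cat >> h.py <<'E'
def nuts(cam='top',lo=.0,hi=.3):
    a,d,c,P=snap(cam); hsv=cv2.cvtColor(a,cv2.COLOR_RGB2HSV)
    nm=(hsv[...,0]<18)&(hsv[...,0]>4)&(hsv[...,1]>100)&(P[...,0]>.4)&(P[...,0]<.7)&(P[...,1]>-.3)&(P[...,1]<.26)&(P[...,2]>.017)
    nm=cv2.erode(nm.astype(np.uint8),np.ones((3,3)))
    k,l,st,ce=cv2.connectedComponentsWithStats(nm)
    return [np.round(np.nanmedian(P[l==i],0),3).tolist()+[int(st[i,4])] for i in range(1,k) if st[i,4]>15]
E
python3 - <<'E'
from h import *
p,R,s=tool();print(s['t'],p,s['contact_force'],s['torque'],R.as_matrix()[:,0])
print(nuts()); print(nuts('wrist')); print(nuts('scene'))
P1=scooppose([.548,-.199,.15],160,-11.5); print(go(*P1))
E
```

```text
18.5333 [0.59665786 0.11003096 0.19289598] [ 0.06779447  0.20994626 -1.99841194] [-0.35560558 -0.08745135  0.0016695 ] [-0.00534753  0.98023601  0.19775936]
[[0.645, 0.161, 0.031, 16], [0.61, 0.142, 0.129, 66], [0.593, 0.168, 0.134, 84], [0.58, 0.143, 0.13, 82], [0.549, 0.167, 0.031, 44], [0.548, 0.126, 0.031, 53]]
[[0.598, 0.171, 0.139, 1073], [0.547, 0.168, 0.03, 235], [0.588, 0.147, 0.133, 953], [0.614, 0.148, 0.134, 902], [0.548, 0.127, 0.03, 239], [0.648, 0.13, 0.03, 19]]
[[0.594, 0.162, 0.134, 120], [0.636, 0.128, 0.028, 31], [0.636, 0.165, 0.027, 34]]
(array([-330.6,   41.4, -101.3]), array([ 0.246,  0.005, -1.191]))
```

```bash
python3 - <<'E'
from h import *
p,R,s=tool();P1,R1=scooppose([.548,-.199,.15],160,-11.5)
print(P1)
m=(p+P1)/2+[0.02,0,.02]
rv=(R.inv()*R1).as_rotvec();Rm=R*Ro.from_rotvec(rv/2)
print(go(m,Rm)); print((Rm.inv().apply(P1-m)*1000).round(),(Rm.inv()*R1).as_rotvec())
P2,R2=scooppose([.548,-.199,.122],160,38)
print((R1.inv().apply(P2-P1)*1000).round(),(R1.inv()*R2).as_rotvec())
for t in(0,10,20,30): 
  q,r=scooppose([.548,-.199,.15-.028*(t+11.5)/49.5],160,t);print(t,(R1.inv().apply(q-P1)*1000).round())
E
```

```text
[ 0.64164285 -0.23308321  0.22850854]
(array([-161.5,   40.8,  -70.2]), array([ 0.123,  0.002, -0.595]))
[-139.  -98.  -25.] [ 0.12316994  0.00225439 -0.59532124]
[97. -0. -1.] [ 2.86379293e-17 -8.63937980e-01  1.78987058e-18]
0 [20. -0. -8.]
10 [ 39.  -0. -11.]
20 [ 59.  -0. -11.]
30 [80. -0. -7.]
```

Emit:
jog_arm(series=[{"x": -15, "y": 4, "z": -20, "wx": 0.012, "wy": 0, "wz": -0.06, "claw": 0}, {"x": -35, "y": 9, "z": -40, "wx": 0.028, "wy": 0, "wz": -0.135, "claw": 0}, {"x": -58, "y": 15, "z": -55, "wx": 0.044, "wy": 0, "wz": -0.21, "claw": 0}, {"x": -80, "y": 20, "z": -65, "wx": 0.06, "wy": 0.001, "wz": -0.29, "claw": 0}, {"x": -102, "y": 26, "z": -70, "wx": 0.076, "wy": 0.001, "wz": -0.37, "claw": 0}, {"x": -124, "y": 31, "z": -70, "wx": 0.092, "wy": 0.002, "wz": -0.45, "claw": 0}, {"x": -144, "y": 36, "z": -70, "wx": 0.108, "wy": 0.002, "wz": -0.52, "claw": 0}, {"x": -161, "y": 41, "z": -70, "wx": 0.123, "wy": 0.002, "wz": -0.595, "claw": 0}])

```text
t: 19.35
eef_pos: [0.6386, -0.064, 0.2262]
tool_rot: [-0.091, 0.458, 0.883, 0.044]
contact_force: [0.5, 0.3, -2.8]
grip_width: 0.0131
finger_force: 59.4
```

Emit:
jog_arm(series=[{"x": -18, "y": -12, "z": -3, "wx": 0.016, "wy": 0, "wz": -0.08, "claw": 0}, {"x": -37, "y": -25, "z": -6, "wx": 0.033, "wy": 0, "wz": -0.16, "claw": 0}, {"x": -57, "y": -39, "z": -10, "wx": 0.05, "wy": 0.001, "wz": -0.24, "claw": 0}, {"x": -77, "y": -54, "z": -14, "wx": 0.067, "wy": 0.001, "wz": -0.32, "claw": 0}, {"x": -97, "y": -68, "z": -18, "wx": 0.084, "wy": 0.001, "wz": -0.4, "claw": 0}, {"x": -115, "y": -81, "z": -21, "wx": 0.1, "wy": 0.002, "wz": -0.48, "claw": 0}, {"x": -130, "y": -92, "z": -24, "wx": 0.115, "wy": 0.002, "wz": -0.55, "claw": 0}, {"x": -139, "y": -98, "z": -25, "wx": 0.123, "wy": 0.002, "wz": -0.595, "claw": 0}])

```text
t: 20.02
eef_pos: [0.6395, -0.2366, 0.2228]
tool_rot: [-0.102, 0.173, 0.979, 0.016]
contact_force: [0.0, 0.9, -1.9]
grip_width: 0.0135
finger_force: 59.4
```

Emit:
jog_arm(series=[{"x": 0, "y": 0, "z": 0, "wx": 0, "wy": 0, "wz": 0, "claw": 0}, {"x": 0, "y": 0, "z": 0, "wx": 0, "wy": 0, "wz": 0, "claw": 0}])

```text
t: 20.18
eef_pos: [0.6396, -0.2334, 0.2233]
tool_rot: [-0.102, 0.174, 0.979, 0.017]
contact_force: [0.3, -0.2, -2.2]
grip_width: 0.0134
finger_force: 59.4
```

```bash
python3 - <<'E'
from h import *
p,R,s=tool();print(s['t'],p,s['qpos'].round(2)); P1,R1=scooppose([.548,-.199,.15],160,-11.5);print(go(P1,R1))
print(nuts('top'))
for t in(20,38):print(go(*scooppose([.548,-.199,.122+.01*(t<30)],160,t)))
E
```

```text
20.1833 [ 0.63958571 -0.23340621  0.22332981] [ 0.77  0.74 -0.85  1.32  0.47  1.51  1.15]
(array([-0.7,  1. , -5.4]), array([-0.001, -0.007, -0.003]))
[[0.639, 0.127, 0.031, 56], [0.638, 0.161, 0.032, 55], [0.599, -0.213, 0.161, 320], [0.549, 0.167, 0.031, 45], [0.548, 0.126, 0.031, 52]]
(array([ 58.1,  -0.2, -15.5]), array([-0.001, -0.556, -0.001]))
(array([95.8, -0.2, -5.3]), array([-0.001, -0.87 , -0.001]))
```

Emit:
jog_arm(series=[{"x": 10, "y": 0, "z": -6, "wx": 0, "wy": -0.1, "wz": 0, "claw": 0}, {"x": 20, "y": 0, "z": -10, "wx": 0, "wy": -0.2, "wz": 0, "claw": 0}, {"x": 30, "y": 0, "z": -13, "wx": 0, "wy": -0.3, "wz": 0, "claw": 0}, {"x": 40, "y": 0, "z": -15, "wx": 0, "wy": -0.4, "wz": 0, "claw": 0}, {"x": 51, "y": 0, "z": -16, "wx": 0, "wy": -0.48, "wz": 0, "claw": 0}, {"x": 58, "y": 0, "z": -16, "wx": 0, "wy": -0.556, "wz": 0, "claw": 0}])

```text
t: 20.73
eef_pos: [0.5882, -0.2124, 0.2525]
tool_rot: [0.173, 0.171, 0.97, -0.031]
contact_force: [-0.1, 0.1, -2.1]
grip_width: 0.0136
finger_force: 59.5
```

Emit:
jog_arm(series=[{"x": 8, "y": 0, "z": -10, "wx": 0, "wy": -0.06, "wz": 0, "claw": 0}, {"x": 16, "y": 0, "z": -14, "wx": 0, "wy": -0.14, "wz": 0, "claw": 0}, {"x": 26, "y": 0, "z": -13, "wx": 0, "wy": -0.23, "wz": 0, "claw": 0}, {"x": 36, "y": 0, "z": -12, "wx": 0, "wy": -0.31, "wz": 0, "claw": 0}, {"x": 36, "y": 0, "z": -12, "wx": 0, "wy": -0.31, "wz": 0, "claw": 0}, {"x": 36, "y": 0, "z": -12, "wx": 0, "wy": -0.31, "wz": 0, "claw": 0}, {"x": 36, "y": 0, "z": -12, "wx": 0, "wy": -0.31, "wz": 0, "claw": 0}, {"x": 36, "y": 0, "z": -12, "wx": 0, "wy": -0.31, "wz": 0, "claw": 0}])

```text
t: 21.4
eef_pos: [0.5558, -0.2017, 0.2525]
tool_rot: [0.32, 0.164, 0.931, -0.057]
contact_force: [-0.6, -1.1, -2.5]
grip_width: 0.0131
finger_force: 59.6
```

```bash
python3 - <<'E'
from h import *
p,R,s=tool();print(s['t'],p,s['contact_force'],s['qpos'].round(2),R.as_matrix()[:,0],p+R.apply(L))
print(nuts('top'));print(nuts('scene'))
P1=scooppose([.548,-.199,.17],160,0);print(go(*P1))
E
```

```text
21.4 [ 0.55581169 -0.2017256   0.25254677] [-0.58345869 -1.14005277 -2.49602099] [ 1.07  0.15 -0.89  2.15  0.71  0.3   0.83] [-0.74095652  0.27000739 -0.61488164] [ 0.55096165 -0.20000427  0.12578812]
[[0.64, 0.127, 0.03, 55], [0.638, 0.161, 0.031, 54], [0.554, -0.176, 0.065, 101], [0.547, 0.169, 0.03, 35], [0.55, 0.124, 0.031, 44]]
[[0.635, 0.13, 0.028, 35], [0.636, 0.166, 0.028, 37]]
(array([-67.2,   0.5,  33.8]), array([-0.001,  0.662, -0.001]))
```

Emit:
jog_arm(series=[{"x": 0, "y": 0, "z": -10, "wx": 0, "wy": 0, "wz": 0, "claw": 0}, {"x": -13, "y": 0, "z": -10, "wx": 0, "wy": 0.12, "wz": 0, "claw": 0}, {"x": -26, "y": 0, "z": 0, "wx": 0, "wy": 0.24, "wz": 0, "claw": 0}, {"x": -40, "y": 0, "z": 10, "wx": 0, "wy": 0.36, "wz": 0, "claw": 0}, {"x": -54, "y": 0, "z": 20, "wx": 0, "wy": 0.48, "wz": 0, "claw": 0}, {"x": -67, "y": 0, "z": 34, "wx": 0, "wy": 0.6, "wz": 0, "claw": 0}, {"x": -67, "y": 0, "z": 34, "wx": 0, "wy": 0.662, "wz": 0, "claw": 0}, {"x": -67, "y": 0, "z": 34, "wx": 0, "wy": 0.662, "wz": 0, "claw": 0}])

```text
t: 22.17
eef_pos: [0.6272, -0.2296, 0.2631]
tool_rot: [-0.002, 0.176, 0.984, 0.002]
contact_force: [-1.0, -0.6, -2.6]
grip_width: 0.0134
finger_force: 59.6
```

```bash
python3 - <<'E'
from h import *
p,R,s=tool();print(s['t'],p,s['contact_force'],s['qpos'].round(2))
print(nuts('top'));print(nuts('wrist'))
# lane A: near side
print(go(*scooppose([.571,.090,.17],90,0)))
a,d,c,P=snap('top');x=P[...,0];y=P[...,1];Z=P[...,2]
q=P[(x>.42)&(x<.56)&(y>-.28)&(y<-.1)&(Z>.031)&(Z<.041)];print('foot',rect(q))
cv2.imwrite('pics/d1.png',np.hstack([cv2.resize(a[200:340,280:520,::-1],(800,466))]))
E
```

```text
22.1667 [ 0.62721659 -0.22956213  0.26305011] [-1.030697   -0.6115041  -2.62297194] [ 0.87  0.6  -0.92  1.47  0.47  1.31  1.13]
[[0.64, 0.127, 0.031, 56], [0.638, 0.161, 0.031, 54], [0.556, -0.173, 0.065, 82], [0.558, -0.199, 0.065, 45], [0.549, 0.169, 0.031, 52], [0.548, 0.124, 0.03, 37], [0.533, -0.217, 0.065, 67]]
[[0.552, 0.117, 0.026, 243], [0.64, 0.117, 0.025, 140], [0.531, -0.219, 0.065, 299], [0.551, -0.175, 0.065, 151]]
(array([130.9, 202.7,  -2. ]), array([ 0.   , -0.002,  1.22 ]))
foot ((509.31201171875, -199.75082397460938), (122.47930145263672, 112.57779693603516), 11.947371482849121)
```

View pics/d1.png

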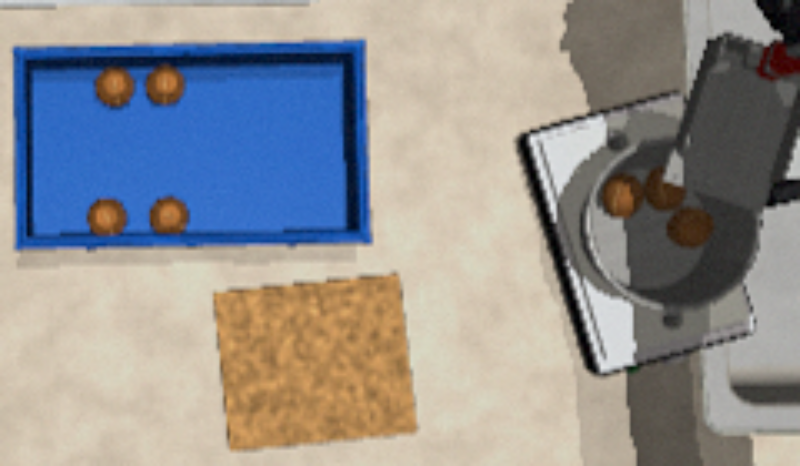

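Emit:
jog_arm(series=[{"x": 17, "y": 27, "z": 0, "wx": 0, "wy": 0, "wz": 0.12, "claw": 0}, {"x": 34, "y": 54, "z": 0, "wx": 0, "wy": 0, "wz": 0.24, "claw": 0}, {"x": 51, "y": 81, "z": 0, "wx": 0, "wy": 0, "wz": 0.36, "claw": 0}, {"x": 68, "y": 108, "z": 0, "wx": 0, "wy": 0, "wz": 0.48, "claw": 0}, {"x": 85, "y": 135, "z": 0, "wx": 0, "wy": 0, "wz": 0.6, "claw": 0}, {"x": 102, "y": 162, "z": 0, "wx": 0, "wy": 0, "wz": 0.72, "claw": 0}, {"x": 119, "y": 189, "z": 0, "wx": 0, "wy": 0, "wz": 0.84, "claw": 0}, {"x": 134, "y": 212, "z": 0, "wx": 0, "wy": 0, "wz": 0.96, "claw": 0}])

```text
t: 22.98
eef_pos: [0.5681, 0.0198, 0.2665]
tool_rot: [0.001, 0.611, 0.792, -0.001]
contact_force: [0.1, 0.4, -1.5]
grip_width: 0.0134
finger_force: 59.6
```

Emit:
jog_arm(series=[{"x": 0, "y": 0, "z": 0, "wx": 0, "wy": 0, "wz": 0.12, "claw": 0}, {"x": 0, "y": 0, "z": 0, "wx": 0, "wy": 0, "wz": 0.24, "claw": 0}, {"x": 0, "y": 0, "z": 0, "wx": 0, "wy": 0, "wz": 0.26, "claw": 0}, {"x": 0, "y": 0, "z": 0, "wx": 0, "wy": 0, "wz": 0.26, "claw": 0}, {"x": 0, "y": 0, "z": 0, "wx": 0, "wy": 0, "wz": 0.26, "claw": 0}])

```text
t: 23.4
eef_pos: [0.5697, 0.0169, 0.2658]
tool_rot: [0.0, 0.706, 0.708, -0.001]
contact_force: [-0.2, -0.4, -2.1]
grip_width: 0.0132
finger_force: 59.6
```

```bash
python3 - <<'E'
from h import *
p,R,s=tool();print(s['t'],p,R.as_matrix()[:,0])
print(go(*scooppose([.5705,.100,.006],90,0)))
a,d,c,P=snap('top');x=P[...,0];y=P[...,1];Z=P[...,2]
q=P[(x>.5)&(x<.7)&(y>-.05)&(y<.15)&(Z>.145)&(Z<.21)&(a.max(2)>80)];print(rect(q),len(q))
b=(a[...,2]>100)&(a[...,0]<60)&(Z>.052)&(Z<.07)&(x>.48)&(x<.72)&(y<.28)&(y>-.06)
for lo,hi in((.48,.57),(.62,.72)): print(np.median(x[b&(x>lo)&(x<hi)&(y>.12)&(y<.2)]))
E
```

```text
23.4 [0.56971414 0.01693802 0.26579832] [-0.00185559  0.99999656 -0.00185496]
(array([  1.4,   0.9, 163. ]), array([-0.001,  0.002,  0.002]))
((567.5546875, 56.28589630126953), (62.070411682128906, 82.64851379394531), 0.563538670539856) 972
0.5315047753451919
0.6587052040867127
```

Emit:
jog_arm(series=[{"x": 1, "y": 1.5, "z": 35, "wx": 0, "wy": 0, "wz": 0, "claw": 0}, {"x": 1, "y": 1.5, "z": 70, "wx": 0, "wy": 0, "wz": 0, "claw": 0}, {"x": 1, "y": 1.5, "z": 100, "wx": 0, "wy": 0, "wz": 0, "claw": 0}, {"x": 1, "y": 1.5, "z": 125, "wx": 0, "wy": 0, "wz": 0, "claw": 0}, {"x": 1, "y": 1.5, "z": 145, "wx": 0, "wy": 0, "wz": 0, "claw": 0}, {"x": 1, "y": 1.5, "z": 157, "wx": 0, "wy": 0, "wz": 0, "claw": 0}, {"x": 1, "y": 1.5, "z": 163, "wx": 0, "wy": 0, "wz": 0, "claw": 0}, {"x": 1, "y": 1.5, "z": 164, "wx": 0, "wy": 0, "wz": 0, "claw": 0}])

```text
t: 24.12
eef_pos: [0.5714, 0.017, 0.1016]
tool_rot: [-0.0, 0.707, 0.707, -0.002]
contact_force: [-1.8, -0.9, 0.0]
grip_width: 0.013
finger_force: 60.0
```

Emit:
jog_arm(series=[{"x": 8, "y": 0, "z": 0, "wx": 0, "wy": 0, "wz": 0, "claw": 0}, {"x": 16, "y": 0, "z": 0, "wx": 0, "wy": 0, "wz": 0, "claw": 0}, {"x": 24, "y": 0, "z": 0, "wx": 0, "wy": 0, "wz": 0, "claw": 0}, {"x": 32, "y": 0, "z": 0, "wx": 0, "wy": 0, "wz": 0, "claw": 0}, {"x": 40, "y": 0, "z": 0, "wx": 0, "wy": 0, "wz": 0, "claw": 0}, {"x": 48, "y": 0, "z": 0, "wx": 0, "wy": 0, "wz": 0, "claw": 0}, {"x": 56, "y": 0, "z": 0, "wx": 0, "wy": 0, "wz": 0, "claw": 0}, {"x": 64, "y": 0, "z": 0, "wx": 0, "wy": 0, "wz": 0, "claw": 0}])

```text
t: 24.78
eef_pos: [0.5718, 0.0829, 0.1016]
tool_rot: [-0.0, 0.707, 0.707, -0.001]
contact_force: [0.0, -1.1, 1.3]
grip_width: 0.0131
finger_force: 60.0
```

Emit:
jog_arm(series=[{"x": 7, "y": 0, "z": 0, "wx": 0, "wy": 0, "wz": 0, "claw": 0}, {"x": 14, "y": 0, "z": 0, "wx": 0, "wy": 0, "wz": 0, "claw": 0}, {"x": 20, "y": 0, "z": 0, "wx": 0, "wy": 0, "wz": 0, "claw": 0}, {"x": 25, "y": 0, "z": 0, "wx": 0, "wy": 0, "wz": 0, "claw": 0}, {"x": 29, "y": 0, "z": 0, "wx": 0, "wy": 0, "wz": 0, "claw": 0}])

```text
t: 25.2
eef_pos: [0.5717, 0.1116, 0.1015]
tool_rot: [-0.0, 0.707, 0.707, -0.001]
contact_force: [-1.0, -4.4, 3.9]
grip_width: 0.013
finger_force: 60.5
```

```bash
python3 - <<'E'
from h import *
p,R,s=tool();print(s['t'],p,s['contact_force'],s['torque'])
print(go(*scooppose([.571,.217,.005],90,0)))
b,e,c2,P2=snap('wrist')
cv2.imwrite('pics/push2.png',cv2.resize(b[0:240,160:480,::-1],(400,300)))
E
```

```text
25.2 [0.57171304 0.11157887 0.10152804] [-1.02067872 -4.44874191  3.90092929] [-0.77873192  0.05039191 -0.01061498]
(array([23.4, -0.7, -0.3]), array([-0.002,  0.001,  0.   ]))
```

View pics/push2.png

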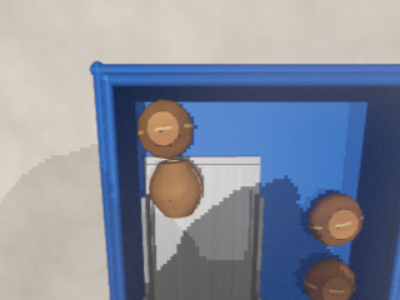

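Emit:
jog_arm(series=[{"x": 3, "y": 0, "z": 0, "wx": 0, "wy": 0, "wz": 0, "claw": 0}, {"x": 6, "y": 0, "z": 0, "wx": 0, "wy": 0, "wz": 0, "claw": 0}, {"x": 9, "y": 0, "z": 0, "wx": 0, "wy": 0, "wz": 0, "claw": 0}, {"x": 12, "y": 0, "z": 0, "wx": 0, "wy": 0, "wz": 0, "claw": 0}])

```text
t: 25.58
eef_pos: [0.572, 0.1222, 0.1016]
tool_rot: [0.0, 0.708, 0.707, -0.001]
contact_force: [-0.6, -4.3, 4.2]
grip_width: 0.0129
finger_force: 60.6
```

```bash
python3 - <<'E'
from h import *
print(nuts('wrist'))
E
```

```text
[[0.552, 0.208, 0.031, 1149], [0.567, 0.185, 0.032, 944], [0.641, 0.165, 0.03, 473], [0.644, 0.13, 0.03, 42], [0.641, 0.123, 0.03, 53]]
```

Emit:
jog_arm(series=[{"x": 3, "y": 0, "z": 0, "wx": 0, "wy": 0, "wz": 0, "claw": 0}, {"x": 6, "y": 0, "z": 0, "wx": 0, "wy": 0, "wz": 0, "claw": 0}, {"x": 8, "y": 0, "z": 0, "wx": 0, "wy": 0, "wz": 0, "claw": 0}, {"x": 10, "y": 0, "z": 0, "wx": 0, "wy": 0, "wz": 0, "claw": 0}, {"x": 12, "y": 0, "z": 0, "wx": 0, "wy": 0, "wz": 0, "claw": 0}, {"x": 12, "y": 0, "z": 0, "wx": 0, "wy": 0, "wz": 0, "claw": 0}])

```text
t: 26.13
eef_pos: [0.5721, 0.1314, 0.1021]
tool_rot: [0.002, 0.708, 0.707, -0.004]
contact_force: [-1.1, -10.7, 12.1]
grip_width: 0.0133
finger_force: 61.7
```

```bash
python3 - <<'E'
from h import *
print(nuts('wrist'))
E
```

```text
[[0.551, 0.207, 0.031, 1273], [0.573, 0.196, 0.032, 679], [0.643, 0.166, 0.03, 300]]
```

Emit:
jog_arm(series=[{"x": 1, "y": 0, "z": 0, "wx": 0, "wy": 0, "wz": 0, "claw": 0}, {"x": 2, "y": 0, "z": 0, "wx": 0, "wy": 0, "wz": 0, "claw": 0}, {"x": 3, "y": 0, "z": 0, "wx": 0, "wy": 0, "wz": 0, "claw": 0}, {"x": 3, "y": 0, "z": 0, "wx": 0, "wy": 0, "wz": 0, "claw": 0}])

```text
t: 26.52
eef_pos: [0.5722, 0.132, 0.1025]
tool_rot: [0.003, 0.708, 0.706, -0.005]
contact_force: [-3.2, -15.0, 16.5]
grip_width: 0.0134
finger_force: 62.4
```

```bash
python3 - <<'E'
from h import *
print(nuts('wrist'))
E
```

```text
[[0.551, 0.207, 0.031, 1218], [0.574, 0.197, 0.032, 527], [0.644, 0.166, 0.03, 278]]
```

```bash
python3 - <<'E'
from h import *
for t,z in((0,.006),(5,.015),(10,.024),(15,.033),(20,.042),(20,.060),(20,.08),(20,.1)):
    r=go(*scooppose([.572,.212,z],90,-t)); print(r[0].round(),r[1])
E
```

```text
[-2. -0. -0.] [-0.003  0.012 -0.003]
[-10.  -0.  -2.] [-0.002  0.099 -0.003]
[-18.  -0.  -2.] [-0.002  0.186 -0.003]
[-24.  -0.  -2.] [-0.002  0.273 -0.003]
[-30.  -0.  -2.] [-0.002  0.361 -0.003]
[-30.  -0. -20.] [-0.002  0.361 -0.003]
[-31.  -0. -40.] [-0.002  0.361 -0.003]
[-31.  -0. -60.] [-0.002  0.361 -0.003]
```

Emit:
jog_arm(series=[{"x": -6, "y": 0, "z": 0, "wx": 0, "wy": 0, "wz": 0, "claw": 0}, {"x": -11, "y": 0, "z": -1, "wx": 0, "wy": 0.05, "wz": 0, "claw": 0}, {"x": -15, "y": 0, "z": -2, "wx": 0, "wy": 0.1, "wz": 0, "claw": 0}, {"x": -23, "y": 0, "z": -2, "wx": 0, "wy": 0.19, "wz": 0, "claw": 0}, {"x": -29, "y": 0, "z": -2, "wx": 0, "wy": 0.27, "wz": 0, "claw": 0}, {"x": -35, "y": 0, "z": -3, "wx": 0, "wy": 0.36, "wz": 0, "claw": 0}, {"x": -35, "y": 0, "z": -12, "wx": 0, "wy": 0.36, "wz": 0, "claw": 0}, {"x": -35, "y": 0, "z": -20, "wx": 0, "wy": 0.36, "wz": 0, "claw": 0}])

```text
t: 27.23
eef_pos: [0.5709, 0.101, 0.1198]
tool_rot: [-0.128, 0.698, 0.694, 0.125]
contact_force: [0.8, -0.0, -1.5]
grip_width: 0.0131
finger_force: 59.7
```

```bash
python3 - <<'E'
from h import *
p,R,s=tool();print(s['t'],p,s['contact_force'],p+R.apply(L),np.degrees(np.arcsin(R.as_matrix()[2,0])))
print(nuts('wrist'));print(nuts('top'))
E
```

```text
27.2333 [0.57093492 0.10099027 0.1197549 ] [ 0.8326274  -0.00558161 -1.50348971] [0.57108565 0.2118268  0.0580339 ] 20.618985784804543
[[0.582, 0.163, 0.07, 565], [0.642, 0.161, 0.03, 216], [0.558, 0.145, 0.061, 972], [0.642, 0.126, 0.03, 225]]
[[0.639, 0.127, 0.031, 56], [0.638, 0.161, 0.031, 54], [0.583, 0.157, 0.07, 62], [0.562, -0.203, 0.065, 51], [0.558, 0.149, 0.065, 62], [0.538, -0.224, 0.067, 23]]
```

```bash
python3 - <<'E'
from h import *
p,R,s=tool()
A=scooppose([.5715,.19,.12],90,-12); B=scooppose([.548,-.199,.15],160,-12)
rv=(A[1].inv()*B[1]).as_rotvec(); Rm=A[1]*Ro.from_rotvec(rv/2); m=(A[0]+B[0])/2+[.02,0,.01]
print(go(*A)); 
f=lambda a,Ra,b,Rb:((Ra.inv().apply(b-a)*1000).round(),(Ra.inv()*Rb).as_rotvec().round(3))
print(f(*A,m,Rm),f(m,Rm,*B))
E
```

```text
(array([ 12. ,  -0.6, -75.5]), array([ 0.   , -0.151,  0.001]))
(array([-153.,   55.,  -58.]), array([ 0.127,  0.   , -0.598])) (array([-137.,  -80.,  -34.]), array([ 0.127,  0.   , -0.598]))
```

Emit:
jog_arm(series=[{"x": 2, "y": 0, "z": -12, "wx": 0, "wy": -0.02, "wz": 0, "claw": 0}, {"x": 4, "y": 0, "z": -28, "wx": 0, "wy": -0.05, "wz": 0, "claw": 0}, {"x": 7, "y": 0, "z": -46, "wx": 0, "wy": -0.09, "wz": 0, "claw": 0}, {"x": 10, "y": 0, "z": -62, "wx": 0, "wy": -0.12, "wz": 0, "claw": 0}, {"x": 12, "y": 0, "z": -75, "wx": 0, "wy": -0.15, "wz": 0, "claw": 0}])

```text
t: 27.75
eef_pos: [0.5715, 0.0914, 0.1977]
tool_rot: [-0.073, 0.702, 0.705, 0.073]
contact_force: [-0.5, 0.1, -2.4]
grip_width: 0.0133
finger_force: 59.7
```

Emit:
jog_arm(series=[{"x": -15, "y": 5, "z": -12, "wx": 0.013, "wy": 0, "wz": -0.06, "claw": 0}, {"x": -33, "y": 12, "z": -26, "wx": 0.029, "wy": 0, "wz": -0.135, "claw": 0}, {"x": -54, "y": 19, "z": -40, "wx": 0.045, "wy": 0, "wz": -0.21, "claw": 0}, {"x": -76, "y": 27, "z": -50, "wx": 0.062, "wy": 0, "wz": -0.29, "claw": 0}, {"x": -98, "y": 35, "z": -56, "wx": 0.079, "wy": 0, "wz": -0.37, "claw": 0}, {"x": -120, "y": 43, "z": -58, "wx": 0.096, "wy": 0, "wz": -0.45, "claw": 0}, {"x": -138, "y": 50, "z": -58, "wx": 0.111, "wy": 0, "wz": -0.52, "claw": 0}, {"x": -153, "y": 55, "z": -58, "wx": 0.127, "wy": 0, "wz": -0.598, "claw": 0}])

```text
t: 28.42
eef_pos: [0.6278, -0.0727, 0.2206]
tool_rot: [-0.093, 0.457, 0.884, 0.047]
contact_force: [0.4, -0.2, -2.2]
grip_width: 0.0133
finger_force: 59.7
```

Emit:
jog_arm(series=[{"x": -18, "y": -10, "z": -4, "wx": 0.017, "wy": 0, "wz": -0.08, "claw": 0}, {"x": -37, "y": -21, "z": -9, "wx": 0.034, "wy": 0, "wz": -0.16, "claw": 0}, {"x": -56, "y": -33, "z": -14, "wx": 0.051, "wy": 0, "wz": -0.24, "claw": 0}, {"x": -76, "y": -44, "z": -19, "wx": 0.068, "wy": 0, "wz": -0.32, "claw": 0}, {"x": -95, "y": -55, "z": -24, "wx": 0.085, "wy": 0, "wz": -0.4, "claw": 0}, {"x": -113, "y": -66, "z": -28, "wx": 0.102, "wy": 0, "wz": -0.48, "claw": 0}, {"x": -128, "y": -75, "z": -32, "wx": 0.117, "wy": 0, "wz": -0.55, "claw": 0}, {"x": -137, "y": -80, "z": -34, "wx": 0.127, "wy": 0, "wz": -0.598, "claw": 0}])

```text
t: 29.08
eef_pos: [0.6437, -0.2346, 0.2254]
tool_rot: [-0.103, 0.17, 0.98, 0.017]
contact_force: [-0.5, 0.6, -1.3]
grip_width: 0.0134
finger_force: 59.7
```

Emit:
jog_arm(series=[{"x": 0, "y": 0, "z": 0, "wx": 0, "wy": 0, "wz": 0, "claw": 0}, {"x": 0, "y": 0, "z": 0, "wx": 0, "wy": 0, "wz": 0, "claw": 0}])

```text
t: 29.25
eef_pos: [0.6431, -0.2324, 0.2255]
tool_rot: [-0.103, 0.172, 0.98, 0.018]
contact_force: [0.6, 0.0, -2.2]
grip_width: 0.0131
finger_force: 59.7
```

```bash
python3 - <<'E'
from h import *
p,R,s=tool();print(s['t'],p,p+R.apply(L)); print(nuts('top'))
print(go(*scooppose([.548,-.199,.15],160,-12)))
for t in(20,38):print(go(*scooppose([.548,-.199,.124+.01*(t<30)],160,t)))
E
```

```text
29.25 [ 0.64312684 -0.23237617  0.22545694] [ 0.54868741 -0.19823796  0.14793265]
[[0.639, 0.127, 0.031, 55], [0.613, -0.204, 0.162, 99], [0.638, 0.161, 0.031, 54], [0.605, -0.229, 0.161, 84], [0.554, -0.176, 0.065, 109], [0.535, -0.217, 0.066, 72]]
(array([ 0.6, -1.6, -1.9]), array([-0.   , -0.001,  0.003]))
(array([ 61. ,  -1.4, -14.9]), array([ 0.001, -0.56 ,  0.003]))
(array([98.6, -1.2, -4.6]), array([ 0.001, -0.874,  0.003]))
```

Both carried. Dump.

Emit:
jog_arm(series=[{"x": 11, "y": -1, "z": -6, "wx": 0, "wy": -0.1, "wz": 0, "claw": 0}, {"x": 21, "y": -1, "z": -10, "wx": 0, "wy": -0.2, "wz": 0, "claw": 0}, {"x": 32, "y": -1, "z": -13, "wx": 0, "wy": -0.3, "wz": 0, "claw": 0}, {"x": 43, "y": -1, "z": -15, "wx": 0, "wy": -0.4, "wz": 0, "claw": 0}, {"x": 53, "y": -1, "z": -16, "wx": 0, "wy": -0.48, "wz": 0, "claw": 0}, {"x": 61, "y": -1, "z": -16, "wx": 0, "wy": -0.56, "wz": 0, "claw": 0}])

```text
t: 29.8
eef_pos: [0.5881, -0.2133, 0.2543]
tool_rot: [0.173, 0.169, 0.97, -0.031]
contact_force: [0.4, 0.3, -1.9]
grip_width: 0.0131
finger_force: 59.7
```

Emit:
jog_arm(series=[{"x": 8, "y": 0, "z": -10, "wx": 0, "wy": -0.06, "wz": 0, "claw": 0}, {"x": 16, "y": 0, "z": -14, "wx": 0, "wy": -0.14, "wz": 0, "claw": 0}, {"x": 26, "y": 0, "z": -13, "wx": 0, "wy": -0.23, "wz": 0, "claw": 0}, {"x": 36, "y": 0, "z": -12, "wx": 0, "wy": -0.31, "wz": 0, "claw": 0}, {"x": 36, "y": 0, "z": -12, "wx": 0, "wy": -0.31, "wz": 0, "claw": 0}, {"x": 36, "y": 0, "z": -12, "wx": 0, "wy": -0.31, "wz": 0, "claw": 0}, {"x": 36, "y": 0, "z": -12, "wx": 0, "wy": -0.31, "wz": 0, "claw": 0}, {"x": 36, "y": 0, "z": -12, "wx": 0, "wy": -0.31, "wz": 0, "claw": 0}])

```text
t: 30.47
eef_pos: [0.5551, -0.203, 0.2541]
tool_rot: [0.32, 0.163, 0.932, -0.056]
contact_force: [0.4, -0.3, -1.0]
grip_width: 0.0136
finger_force: 59.8
```

Emit:
jog_arm(series=[{"x": 0, "y": 0, "z": -10, "wx": 0, "wy": 0, "wz": 0, "claw": 0}, {"x": -13, "y": 0, "z": -10, "wx": 0, "wy": 0.12, "wz": 0, "claw": 0}, {"x": -26, "y": 0, "z": 0, "wx": 0, "wy": 0.24, "wz": 0, "claw": 0}, {"x": -40, "y": 0, "z": 10, "wx": 0, "wy": 0.36, "wz": 0, "claw": 0}, {"x": -54, "y": 0, "z": 20, "wx": 0, "wy": 0.48, "wz": 0, "claw": 0}, {"x": -67, "y": 0, "z": 34, "wx": 0, "wy": 0.6, "wz": 0, "claw": 0}, {"x": -67, "y": 0, "z": 34, "wx": 0, "wy": 0.662, "wz": 0, "claw": 0}, {"x": -67, "y": 0, "z": 34, "wx": 0, "wy": 0.662, "wz": 0, "claw": 0}])

```text
t: 31.13
eef_pos: [0.6273, -0.2303, 0.2647]
tool_rot: [-0.002, 0.175, 0.985, 0.004]
contact_force: [0.2, -0.5, -3.1]
grip_width: 0.0133
finger_force: 59.8
```

```bash
python3 - <<'E'
from h import *
p,R,s=tool();print(s['t'],p,s['contact_force']); print(nuts('top'))
print(go(*scooppose([.6235,.100,.17],90,0)))
E
```

```text
31.1333 [ 0.62734555 -0.23030918  0.26466658] [ 0.23650824 -0.47345396 -3.09890638]
[[0.64, 0.127, 0.031, 56], [0.638, 0.161, 0.031, 55], [0.551, -0.18, 0.066, 211], [0.525, -0.214, 0.067, 140]]
(array([ 8.660e+01,  2.314e+02, -2.000e-01]), array([ 0.002, -0.006,  1.222]))
```

Emit:
jog_arm(series=[{"x": 11, "y": 29, "z": 0, "wx": 0, "wy": 0, "wz": 0.12, "claw": 0}, {"x": 22, "y": 58, "z": 0, "wx": 0, "wy": 0, "wz": 0.24, "claw": 0}, {"x": 33, "y": 87, "z": 0, "wx": 0, "wy": 0, "wz": 0.36, "claw": 0}, {"x": 44, "y": 116, "z": 0, "wx": 0, "wy": 0, "wz": 0.48, "claw": 0}, {"x": 55, "y": 146, "z": 0, "wx": 0, "wy": 0, "wz": 0.6, "claw": 0}, {"x": 66, "y": 176, "z": 0, "wx": 0, "wy": 0, "wz": 0.72, "claw": 0}, {"x": 77, "y": 206, "z": 0, "wx": 0, "wy": 0, "wz": 0.84, "claw": 0}, {"x": 87, "y": 231, "z": 0, "wx": 0, "wy": 0, "wz": 0.96, "claw": 0}])

```text
t: 31.85
eef_pos: [0.6185, 0.021, 0.2679]
tool_rot: [-0.001, 0.61, 0.793, 0.0]
contact_force: [-0.3, 0.3, -1.0]
grip_width: 0.0135
finger_force: 59.9
```

Emit:
jog_arm(series=[{"x": 0, "y": 0, "z": 0, "wx": 0, "wy": 0, "wz": 0.12, "claw": 0}, {"x": 0, "y": 0, "z": 0, "wx": 0, "wy": 0, "wz": 0.24, "claw": 0}, {"x": 0, "y": 0, "z": 0, "wx": 0, "wy": 0, "wz": 0.262, "claw": 0}, {"x": 0, "y": 0, "z": 0, "wx": 0, "wy": 0, "wz": 0.262, "claw": 0}, {"x": 0, "y": 0, "z": 0, "wx": 0, "wy": 0, "wz": 0.262, "claw": 0}])

```text
t: 32.27
eef_pos: [0.6193, 0.0176, 0.2672]
tool_rot: [-0.001, 0.706, 0.708, -0.001]
contact_force: [0.6, 0.2, -2.1]
grip_width: 0.0133
finger_force: 59.9
```

```bash
python3 - <<'E'
from h import *
p,R,s=tool();print(s['t'],p,R.as_matrix()[:,0])
print(go(*scooppose([.6238,.100,.0055],90,0))); print(nuts('top'))
a,d,c,P=snap('top');x=P[...,0];y=P[...,1];Z=P[...,2]
q=P[(x>.5)&(x<.7)&(y>-.05)&(y<.15)&(Z>.145)&(Z<.21)&(a.max(2)>80)];print(rect(q),len(q))
b,e,c2,P2=snap('wrist');x=P2[...,0];y=P2[...,1];Z=P2[...,2]
q=P2[(x>.5)&(x<.7)&(y>-.05)&(y<.15)&(Z>.165)&(Z<.21)&(b.max(2)>80)];print(rect(q),len(q))
E
```

```text
32.2667 [0.61930904 0.01755908 0.26724262] [-2.62581041e-03  9.99996552e-01  2.18662582e-05]
(array([  0.4,   4.9, 164.9]), array([-0.002, -0.   ,  0.003]))
[[0.64, 0.127, 0.032, 56], [0.638, 0.161, 0.032, 54]]
((617.3123168945312, 57.47468948364258), (83.9327621459961, 62.33866882324219), 89.94334411621094) 996
((618.4337158203125, 55.029258728027344), (62.15138244628906, 89.59678649902344), 0.049328260123729706) 11467
```

Emit:
jog_arm(series=[{"x": 0, "y": 4.7, "z": 35, "wx": 0, "wy": 0, "wz": 0, "claw": 0}, {"x": 0, "y": 4.7, "z": 70, "wx": 0, "wy": 0, "wz": 0, "claw": 0}, {"x": 0, "y": 4.7, "z": 100, "wx": 0, "wy": 0, "wz": 0, "claw": 0}, {"x": 0, "y": 4.7, "z": 125, "wx": 0, "wy": 0, "wz": 0, "claw": 0}, {"x": 0, "y": 4.7, "z": 145, "wx": 0, "wy": 0, "wz": 0, "claw": 0}, {"x": 0, "y": 4.7, "z": 157, "wx": 0, "wy": 0, "wz": 0, "claw": 0}, {"x": 0, "y": 4.7, "z": 163, "wx": 0, "wy": 0, "wz": 0, "claw": 0}, {"x": 0, "y": 4.7, "z": 165, "wx": 0, "wy": 0, "wz": 0, "claw": 0}])

```text
t: 33.08
eef_pos: [0.6238, 0.0177, 0.1014]
tool_rot: [-0.002, 0.707, 0.707, -0.001]
contact_force: [-0.3, 0.2, -1.5]
grip_width: 0.0134
finger_force: 59.9
```

Emit:
jog_arm(series=[{"x": 8, "y": 0, "z": 0, "wx": 0, "wy": 0, "wz": 0, "claw": 0}, {"x": 16, "y": 0, "z": 0, "wx": 0, "wy": 0, "wz": 0, "claw": 0}, {"x": 24, "y": 0, "z": 0, "wx": 0, "wy": 0, "wz": 0, "claw": 0}, {"x": 32, "y": 0, "z": 0, "wx": 0, "wy": 0, "wz": 0, "claw": 0}, {"x": 40, "y": 0, "z": 0, "wx": 0, "wy": 0, "wz": 0, "claw": 0}, {"x": 48, "y": 0, "z": 0, "wx": 0, "wy": 0, "wz": 0, "claw": 0}, {"x": 56, "y": 0, "z": 0, "wx": 0, "wy": 0, "wz": 0, "claw": 0}, {"x": 64, "y": 0, "z": 0, "wx": 0, "wy": 0, "wz": 0, "claw": 0}])

```text
t: 33.75
eef_pos: [0.6238, 0.083, 0.1021]
tool_rot: [-0.001, 0.707, 0.708, -0.001]
contact_force: [-0.5, 0.0, -1.2]
grip_width: 0.0131
finger_force: 59.8
```

Emit:
jog_arm(series=[{"x": 7, "y": 0, "z": 0, "wx": 0, "wy": 0, "wz": 0, "claw": 0}, {"x": 14, "y": 0, "z": 0, "wx": 0, "wy": 0, "wz": 0, "claw": 0}, {"x": 20, "y": 0, "z": 0, "wx": 0, "wy": 0, "wz": 0, "claw": 0}, {"x": 25, "y": 0, "z": 0, "wx": 0, "wy": 0, "wz": 0, "claw": 0}, {"x": 29, "y": 0, "z": 0, "wx": 0, "wy": 0, "wz": 0, "claw": 0}, {"x": 33, "y": 0, "z": 0, "wx": 0, "wy": 0, "wz": 0, "claw": 0}, {"x": 37, "y": 0, "z": 0, "wx": 0, "wy": 0, "wz": 0, "claw": 0}, {"x": 40, "y": 0, "z": 0, "wx": 0, "wy": 0, "wz": 0, "claw": 0}])

```text
t: 34.42
eef_pos: [0.6238, 0.1222, 0.1019]
tool_rot: [-0.001, 0.707, 0.707, -0.001]
contact_force: [0.0, -0.7, -2.2]
grip_width: 0.0131
finger_force: 59.8
```

```bash
python3 - <<'E'
from h import *
p,R,s=tool();print(s['t'],p,s['contact_force'],p+R.apply(L)); print(nuts('wrist'))
E
```

```text
34.4167 [0.62377988 0.12224999 0.10192665] [ 0.04192481 -0.711376   -2.17065367] [0.62340694 0.20427213 0.00514613]
[[0.641, 0.208, 0.032, 875], [0.621, 0.188, 0.032, 834]]
```

Emit:
jog_arm(series=[{"x": 3, "y": 0, "z": 0, "wx": 0, "wy": 0, "wz": 0, "claw": 0}, {"x": 6, "y": 0, "z": 0, "wx": 0, "wy": 0, "wz": 0, "claw": 0}, {"x": 8, "y": 0, "z": 0, "wx": 0, "wy": 0, "wz": 0, "claw": 0}, {"x": 10, "y": 0, "z": 0, "wx": 0, "wy": 0, "wz": 0, "claw": 0}, {"x": 10, "y": 0, "z": 0, "wx": 0, "wy": 0, "wz": 0, "claw": 0}])

```text
t: 34.88
eef_pos: [0.6237, 0.1326, 0.1021]
tool_rot: [-0.001, 0.707, 0.708, -0.001]
contact_force: [0.2, -0.1, -2.0]
grip_width: 0.0129
finger_force: 59.8
```

```bash
python3 - <<'E'
from h import *
p,R,s=tool();print(s['t'],p,s['contact_force'],p+R.apply(L)); print(nuts('wrist'))
for t,z in((0,.006),(5,.015),(10,.024),(15,.033),(20,.042),(20,.060)):
    r=go(*scooppose([.6236,.213,z],90,-t)); print(r[0].round(),r[1])
E
```

```text
34.8833 [0.62372017 0.13263635 0.10207644] [ 0.15158504 -0.06015327 -2.01423831] [0.623309   0.21470726 0.00533742]
[[0.64, 0.207, 0.032, 1025], [0.614, 0.201, 0.031, 954]]
[-1. -0. -1.] [-0.003 -0.     0.001]
[-9. -0. -2.] [-0.003  0.087  0.001]
[-17.  -0.  -3.] [-0.003  0.174  0.001]
[-24.  -0.  -3.] [-0.003  0.261  0.001]
[-29.  -0.  -3.] [-0.003  0.349  0.001]
[-29.  -0. -21.] [-0.003  0.349  0.001]
```

Emit:
jog_arm(series=[{"x": -5, "y": 0, "z": -1, "wx": 0, "wy": 0.045, "wz": 0, "claw": 0}, {"x": -9, "y": 0, "z": -2, "wx": 0, "wy": 0.087, "wz": 0, "claw": 0}, {"x": -17, "y": 0, "z": -3, "wx": 0, "wy": 0.174, "wz": 0, "claw": 0}, {"x": -24, "y": 0, "z": -3, "wx": 0, "wy": 0.26, "wz": 0, "claw": 0}, {"x": -29, "y": 0, "z": -4, "wx": 0, "wy": 0.35, "wz": 0, "claw": 0}, {"x": -30, "y": 0, "z": -12, "wx": 0, "wy": 0.35, "wz": 0, "claw": 0}, {"x": -30, "y": 0, "z": -21, "wx": 0, "wy": 0.35, "wz": 0, "claw": 0}])

```text
t: 35.52
eef_pos: [0.6238, 0.0981, 0.1215]
tool_rot: [-0.125, 0.698, 0.694, 0.121]
contact_force: [-0.6, 1.2, -2.8]
grip_width: 0.0134
finger_force: 59.8
```

```bash
python3 - <<'E'
from h import *
p,R,s=tool();print(s['t'],p,s['contact_force'],p+R.apply(L)); print(nuts('wrist'),nuts('top'))
A=scooppose([.6236,.19,.12],90,-12); B=scooppose([.548,-.199,.15],160,-12)
rv=(A[1].inv()*B[1]).as_rotvec(); Rm=A[1]*Ro.from_rotvec(rv/2); m=(A[0]+B[0])/2+[.02,0,.01]
print(go(*A)); 
f=lambda a,Ra,b,Rb:((Ra.inv().apply(b-a)*1000).round(),(Ra.inv()*Rb).as_rotvec().round(3))
print(f(*A,m,Rm),f(m,Rm,*B))
E
```

```text
35.5167 [0.62380286 0.09812678 0.12153512] [-0.62036551  1.15090604 -2.84199349] [0.62388912 0.20824956 0.05854936]
[[0.609, 0.141, 0.063, 640], [0.637, 0.141, 0.063, 802]] [[0.637, 0.145, 0.068, 65], [0.608, 0.146, 0.068, 66]]
(array([ 11.8,  -1.3, -72.5]), array([ 0.   , -0.141,  0.002]))
(array([-153.,   29.,  -58.]), array([ 0.127,  0.   , -0.598])) (array([-122., -101.,  -31.]), array([ 0.127,  0.   , -0.598]))
```

Both aboard, tote empty. Carry and dump.

Emit:
jog_arm(series=[{"x": 2, "y": 0, "z": -12, "wx": 0, "wy": -0.02, "wz": 0, "claw": 0}, {"x": 4, "y": 0, "z": -28, "wx": 0, "wy": -0.05, "wz": 0, "claw": 0}, {"x": 7, "y": 0, "z": -46, "wx": 0, "wy": -0.09, "wz": 0, "claw": 0}, {"x": 10, "y": -1, "z": -62, "wx": 0, "wy": -0.12, "wz": 0, "claw": 0}, {"x": 12, "y": -1, "z": -73, "wx": 0, "wy": -0.14, "wz": 0, "claw": 0}])

```text
t: 36.03
eef_pos: [0.623, 0.0922, 0.1989]
tool_rot: [-0.073, 0.701, 0.705, 0.074]
contact_force: [0.4, -0.0, -1.5]
grip_width: 0.0137
finger_force: 59.9
```

Emit:
jog_arm(series=[{"x": -15, "y": 3, "z": -12, "wx": 0.013, "wy": 0, "wz": -0.06, "claw": 0}, {"x": -33, "y": 6, "z": -26, "wx": 0.029, "wy": 0, "wz": -0.135, "claw": 0}, {"x": -54, "y": 10, "z": -40, "wx": 0.045, "wy": 0, "wz": -0.21, "claw": 0}, {"x": -76, "y": 14, "z": -50, "wx": 0.062, "wy": 0, "wz": -0.29, "claw": 0}, {"x": -98, "y": 18, "z": -56, "wx": 0.079, "wy": 0, "wz": -0.37, "claw": 0}, {"x": -120, "y": 22, "z": -58, "wx": 0.096, "wy": 0, "wz": -0.45, "claw": 0}, {"x": -138, "y": 26, "z": -58, "wx": 0.111, "wy": 0, "wz": -0.52, "claw": 0}, {"x": -153, "y": 29, "z": -58, "wx": 0.127, "wy": 0, "wz": -0.598, "claw": 0}])

```text
t: 36.7
eef_pos: [0.6532, -0.0729, 0.2211]
tool_rot: [-0.093, 0.456, 0.884, 0.047]
contact_force: [-0.1, 1.1, -2.2]
grip_width: 0.0132
finger_force: 59.8
```

Emit:
jog_arm(series=[{"x": -16, "y": -13, "z": -4, "wx": 0.017, "wy": 0, "wz": -0.08, "claw": 0}, {"x": -33, "y": -27, "z": -8, "wx": 0.034, "wy": 0, "wz": -0.16, "claw": 0}, {"x": -50, "y": -41, "z": -13, "wx": 0.051, "wy": 0, "wz": -0.24, "claw": 0}, {"x": -67, "y": -55, "z": -17, "wx": 0.068, "wy": 0, "wz": -0.32, "claw": 0}, {"x": -84, "y": -69, "z": -21, "wx": 0.085, "wy": 0, "wz": -0.4, "claw": 0}, {"x": -100, "y": -83, "z": -25, "wx": 0.102, "wy": 0, "wz": -0.48, "claw": 0}, {"x": -114, "y": -95, "z": -29, "wx": 0.117, "wy": 0, "wz": -0.55, "claw": 0}, {"x": -122, "y": -101, "z": -31, "wx": 0.127, "wy": 0, "wz": -0.598, "claw": 0}])

```text
t: 37.37
eef_pos: [0.6431, -0.2347, 0.2261]
tool_rot: [-0.103, 0.17, 0.98, 0.017]
contact_force: [0.9, -0.1, -2.3]
grip_width: 0.0131
finger_force: 59.8
```

Emit:
jog_arm(series=[{"x": 0, "y": 0, "z": 0, "wx": 0, "wy": 0, "wz": 0, "claw": 0}, {"x": 0, "y": 0, "z": 0, "wx": 0, "wy": 0, "wz": 0, "claw": 0}])

```text
t: 37.53
eef_pos: [0.6429, -0.2321, 0.2259]
tool_rot: [-0.104, 0.171, 0.98, 0.018]
contact_force: [0.6, 0.5, -2.2]
grip_width: 0.0133
finger_force: 59.8
```

```bash
python3 - <<'E'
from h import *
p,R,s=tool();print(s['t'],p,p+R.apply(L)); print(nuts('top'))
print(go(*scooppose([.548,-.199,.15],160,-12)))
for t in(20,38):print(go(*scooppose([.548,-.199,.124+.01*(t<30)],160,t)))
a,d,c,P=snap('top');x=P[...,0];y=P[...,1];Z=P[...,2]
q=P[(x>.42)&(x<.55)&(y>-.28)&(y<-.1)&(Z>.031)&(Z<.041)];print('foot',rect(q),np.median(q[:,2]))
E
```

```text
37.5333 [ 0.64290226 -0.23208306  0.22592093] [ 0.54840724 -0.19794792  0.14846305]
[[0.608, -0.213, 0.162, 187], [0.549, -0.179, 0.065, 189], [0.526, -0.213, 0.067, 166]]
(array([ 0.2, -1.8, -1.7]), array([-0.   , -0.002,  0.004]))
(array([ 60.6,  -1.6, -14.6]), array([ 0.001, -0.561,  0.004]))
(array([98.2, -1.4, -4.3]), array([ 0.002, -0.875,  0.004]))
foot ((506.1492004394531, -200.27020263671875), (116.15657806396484, 109.37530517578125), 15.355405807495117) 0.0367131966984999
```

Emit:
jog_arm(series=[{"x": 11, "y": -1, "z": -6, "wx": 0, "wy": -0.1, "wz": 0, "claw": 0}, {"x": 21, "y": -1, "z": -10, "wx": 0, "wy": -0.2, "wz": 0, "claw": 0}, {"x": 32, "y": -1, "z": -13, "wx": 0, "wy": -0.3, "wz": 0, "claw": 0}, {"x": 43, "y": -1, "z": -15, "wx": 0, "wy": -0.4, "wz": 0, "claw": 0}, {"x": 53, "y": -1, "z": -16, "wx": 0, "wy": -0.48, "wz": 0, "claw": 0}, {"x": 61, "y": -1, "z": -16, "wx": 0, "wy": -0.56, "wz": 0, "claw": 0}])

```text
t: 38.13
eef_pos: [0.5878, -0.2134, 0.2542]
tool_rot: [0.172, 0.169, 0.97, -0.03]
contact_force: [0.6, -0.5, -1.8]
grip_width: 0.0131
finger_force: 59.9
```

Emit:
jog_arm(series=[{"x": 8, "y": 0, "z": -10, "wx": 0, "wy": -0.06, "wz": 0, "claw": 0}, {"x": 16, "y": 0, "z": -14, "wx": 0, "wy": -0.14, "wz": 0, "claw": 0}, {"x": 26, "y": 0, "z": -13, "wx": 0, "wy": -0.23, "wz": 0, "claw": 0}, {"x": 36, "y": 0, "z": -12, "wx": 0, "wy": -0.31, "wz": 0, "claw": 0}, {"x": 36, "y": 0, "z": -12, "wx": 0, "wy": -0.31, "wz": 0, "claw": 0}, {"x": 36, "y": 0, "z": -12, "wx": 0, "wy": -0.31, "wz": 0, "claw": 0}, {"x": 36, "y": 0, "z": -12, "wx": 0, "wy": -0.31, "wz": 0, "claw": 0}, {"x": 36, "y": 0, "z": -12, "wx": 0, "wy": -0.31, "wz": 0, "claw": 0}])

```text
t: 38.8
eef_pos: [0.5548, -0.2028, 0.2541]
tool_rot: [0.319, 0.163, 0.932, -0.055]
contact_force: [-0.1, 0.0, -1.5]
grip_width: 0.0132
finger_force: 59.9
```

Emit:
jog_arm(series=[{"x": 0, "y": 0, "z": -10, "wx": 0, "wy": 0, "wz": 0, "claw": 0}, {"x": -13, "y": 0, "z": -10, "wx": 0, "wy": 0.12, "wz": 0, "claw": 0}, {"x": -26, "y": 0, "z": 0, "wx": 0, "wy": 0.24, "wz": 0, "claw": 0}, {"x": -40, "y": 0, "z": 10, "wx": 0, "wy": 0.36, "wz": 0, "claw": 0}, {"x": -54, "y": 0, "z": 20, "wx": 0, "wy": 0.48, "wz": 0, "claw": 0}, {"x": -67, "y": 0, "z": 34, "wx": 0, "wy": 0.6, "wz": 0, "claw": 0}, {"x": -67, "y": 0, "z": 34, "wx": 0, "wy": 0.662, "wz": 0, "claw": 0}, {"x": -67, "y": 0, "z": 34, "wx": 0, "wy": 0.662, "wz": 0, "claw": 0}])

```text
t: 39.47
eef_pos: [0.6269, -0.2295, 0.2644]
tool_rot: [-0.003, 0.174, 0.985, 0.004]
contact_force: [0.2, 0.5, -1.8]
grip_width: 0.0134
finger_force: 59.9
```

```bash
python3 - <<'E'
from h import *
p,R,s=tool();print(s['t'],p,s['contact_force']); print(nuts('top'))
# put back: scoop centre at mat centre (world .450,.027), yaw 188, underside .004
yaw=185; d=np.array([np.cos(np.radians(yaw)),np.sin(np.radians(yaw))]); c=np.array([.450,.027])
for z in(.12,.005): 
    lip=np.append(c+.045*d,z); print(scooppose(lip,yaw,0)[0],go(*scooppose(lip,yaw,0)))
E
```

```text
39.4667 [ 0.62693152 -0.22952957  0.26440211] [ 0.2339901   0.46149072 -1.80811097]
[[0.533, -0.185, 0.068, 537]]
[0.4868592  0.03022476 0.2168    ] (array([218.1, 195.6,  50.5]), array([ 0.006, -0.004, -0.435]))
[0.4868592  0.03022476 0.1018    ] (array([217.4, 195. , 165.5]), array([ 0.006, -0.004, -0.435]))
```

Emit:
jog_arm(series=[{"x": 25, "y": 22, "z": 0, "wx": 0, "wy": 0, "wz": -0.05, "claw": 0}, {"x": 53, "y": 48, "z": 0, "wx": 0, "wy": 0, "wz": -0.1, "claw": 0}, {"x": 82, "y": 74, "z": 0, "wx": 0, "wy": 0, "wz": -0.16, "claw": 0}, {"x": 112, "y": 100, "z": 0, "wx": 0, "wy": 0, "wz": -0.22, "claw": 0}, {"x": 142, "y": 127, "z": 10, "wx": 0, "wy": 0, "wz": -0.28, "claw": 0}, {"x": 170, "y": 153, "z": 20, "wx": 0, "wy": 0, "wz": -0.34, "claw": 0}, {"x": 198, "y": 177, "z": 30, "wx": 0, "wy": 0, "wz": -0.39, "claw": 0}, {"x": 218, "y": 195, "z": 40, "wx": 0, "wy": 0, "wz": -0.435, "claw": 0}])

```text
t: 40.18
eef_pos: [0.4808, 0.0322, 0.2278]
tool_rot: [-0.001, -0.047, 0.999, 0.0]
contact_force: [-0.5, 0.6, -1.2]
grip_width: 0.0131
finger_force: 59.9
```

Emit:
jog_arm(series=[{"x": 0, "y": 0, "z": 30, "wx": 0, "wy": 0, "wz": 0, "claw": 0}, {"x": 0, "y": 0, "z": 60, "wx": 0, "wy": 0, "wz": 0, "claw": 0}, {"x": 0, "y": 0, "z": 85, "wx": 0, "wy": 0, "wz": 0, "claw": 0}, {"x": 0, "y": 0, "z": 100, "wx": 0, "wy": 0, "wz": 0, "claw": 0}, {"x": 0, "y": 0, "z": 110, "wx": 0, "wy": 0, "wz": 0, "claw": 0}, {"x": 0, "y": 0, "z": 110, "wx": 0, "wy": 0, "wz": 0, "claw": 0}])

```text
t: 40.68
eef_pos: [0.4816, 0.029, 0.1166]
tool_rot: [-0.003, -0.044, 0.999, 0.001]
contact_force: [-0.5, -0.2, -1.3]
grip_width: 0.0131
finger_force: 59.8
```

```bash
python3 - <<'E'
from h import *
p,R,s=tool();print(s['t'],p,s['contact_force'],R.as_matrix()[:,[0,2]].T.round(3),p+R.apply([.037,0,.0968])); n=nuts('top');print(n)
yaw=185; d=np.array([np.cos(np.radians(yaw)),np.sin(np.radians(yaw))]); c=np.array([.450,.027])
print(go(*scooppose(np.append(c+.045*d,.0045),yaw,0)))
E
```

```text
40.6833 [0.48160471 0.02902794 0.11657912] [-0.53085269 -0.21361758 -1.31542172] [[-0.996 -0.088  0.006]
 [-0.006  0.001 -1.   ]] [0.44413174 0.02587555 0.02001267]
[[0.534, -0.187, 0.068, 563]]
(array([-4.4,  0.4, 16.5]), array([ 0.002, -0.004,  0.001]))
```

Emit:
jog_arm(series=[{"x": -4, "y": 0, "z": 6, "wx": 0, "wy": 0, "wz": 0, "claw": 0}, {"x": -4, "y": 0, "z": 11, "wx": 0, "wy": 0, "wz": 0, "claw": 0}, {"x": -4, "y": 0, "z": 14, "wx": 0, "wy": -0.004, "wz": 0, "claw": 0}, {"x": -4, "y": 0, "z": 16, "wx": 0, "wy": -0.004, "wz": 0, "claw": 0}, {"x": -4, "y": 0, "z": 16, "wx": 0, "wy": -0.004, "wz": 0, "claw": 0}])

```text
t: 41.15
eef_pos: [0.4869, 0.0296, 0.1015]
tool_rot: [-0.0, -0.044, 0.999, 0.001]
contact_force: [-0.0, -0.0, -1.9]
grip_width: 0.0134
finger_force: 59.9
```

Emit:
jog_arm(series=[{"x": 0, "y": 0, "z": 0, "wx": 0, "wy": 0, "wz": 0, "claw": 20}, {"x": 0, "y": 0, "z": 0, "wx": 0, "wy": 0, "wz": 0, "claw": 40}, {"x": 0, "y": 0, "z": 0, "wx": 0, "wy": 0, "wz": 0, "claw": 85}, {"x": 0, "y": 0, "z": 0, "wx": 0, "wy": 0, "wz": 0, "claw": 85}, {"x": 0, "y": 0, "z": 0, "wx": 0, "wy": 0, "wz": 0, "claw": 85}, {"x": 0, "y": 0, "z": -20, "wx": 0, "wy": 0, "wz": 0, "claw": 85}, {"x": 0, "y": 0, "z": -50, "wx": 0, "wy": 0, "wz": 0, "claw": 85}, {"x": 0, "y": 0, "z": -85, "wx": 0, "wy": 0, "wz": 0, "claw": 85}])

```text
t: 41.82
eef_pos: [0.4859, 0.0293, 0.1866]
tool_rot: [-0.002, -0.044, 0.999, 0.001]
contact_force: [1.2, -0.7, 0.8]
grip_width: 0.0852
finger_force: 0.0
```

Emit:
jog_arm(series=[{"x": 0, "y": 0, "z": -40, "wx": 0, "wy": 0, "wz": 0, "claw": 85}, {"x": 0, "y": 0, "z": -80, "wx": 0, "wy": 0, "wz": 0, "claw": 85}, {"x": -40, "y": 0, "z": -100, "wx": 0, "wy": 0, "wz": 0, "claw": 85}, {"x": -80, "y": 0, "z": -100, "wx": 0, "wy": 0, "wz": 0, "claw": 85}, {"x": -80, "y": 0, "z": -100, "wx": 0, "wy": 0, "wz": 0, "claw": 85}, {"x": -80, "y": 0, "z": -100, "wx": 0, "wy": 0, "wz": 0, "claw": 85}])

```text
t: 42.32
eef_pos: [0.5682, 0.0368, 0.2865]
tool_rot: [-0.0, -0.044, 0.999, 0.002]
contact_force: [-0.2, -0.1, -0.7]
grip_width: 0.0851
finger_force: 0.0
```

```bash
python3 - <<'E'
from h import *
p,R,s=tool();print(s['t'],p)
print(nuts('top'))
a,d,c,P=snap('top');x=P[...,0];y=P[...,1];Z=P[...,2]
red=(a[...,0]>130)&(a[...,1]<50)&(Z>.12)&(Z<.16)&(y>-.06)&(y<.1);q=P[red];print('scoop',len(q),q.mean(0))
q=P[(x>.37)&(x<.53)&(y>-.06)&(y<.1)&(Z>.018)&(Z<.038)]; print('walls',rect(q))
q=P[(x>.42)&(x<.64)&(y>-.33)&(y<-.07)&(Z>.031)&(Z<.041)];print('foot',rect(q),np.median(q[:,2]))
n=P[(x>.47)&(x<.6)&(y>-.25)&(y<-.13)&(a[...,0]>a[...,2]*1.8)&(a[...,0]>60)];print('bowl nuts z max',np.percentile(n[:,2],[5,50,98]))
b=snap('scene')[0]
cv2.imwrite('pics/end.png',np.hstack([cv2.resize(a[225:345,330:530,::-1],(500,300)),cv2.resize(b[200:320,200:320,::-1],(300,300))]))
E
```

```text
42.3167 [0.56820516 0.03681701 0.28653139]
[]
scoop 0 [nan nan nan]
walls ((492.2959899902344, 29.831331253051758), (62.37257766723633, 67.9652099609375), 88.9830322265625)
foot ((585.8914184570312, -221.81875610351562), (73.14952087402344, 26.20988655090332), 20.01898956298828) 0.03685566569660395
bowl nuts z max [0.05062877 0.06306588 0.07040328]<stdin>:5: RuntimeWarning: Mean of empty slice.
  ret = um.true_divide(
```

View pics/end.png

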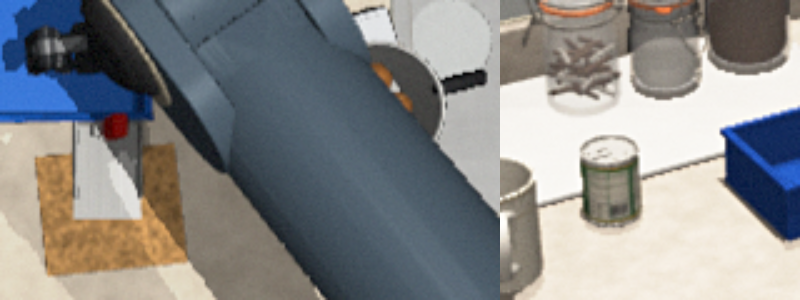

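```bash
python3 - <<'E'
from h import *
a,d,c,P=snap('wrist');x=P[...,0];y=P[...,1];Z=P[...,2]
near=(x>.36)&(x<.58)&(abs(y-.027)<.12)
q=P[near&(a[...,0]>90)&(a[...,1]<60)&(Z>.10)&(Z<.16)];print('red',len(q),q.mean(0) if len(q) else 0,q[:,2].max() if len(q) else 0)
a,d,c,P=snap('top');x=P[...,0];y=P[...,1];Z=P[...,2]
m=np.zeros(Z.shape,bool);m[268:283,370:385]=1
r=m&(a[...,0]>110)&(a[...,1]<60);q=P[r];print(len(q),q.mean(0),rect(q),np.percentile(q[:,2],[5,50,95]))
q=P[(x>.37)&(x<.53)&(y>-.06)&(y<.1)&(Z>.003)&(Z<.013)&(a.min(2)>110)];print('floor',len(q),rect(q),np.polyfit(q[:,0],q[:,2],1))
E
```

```text
red 276 [0.51963563 0.02974039 0.13882084] 0.1415218496618751
8 [0.5202831  0.03046441 0.14139145] ((520.623046875, 30.489273071289062), (5.5536208152771, 10.53930950164795), 75.06095123291016) [0.1389066 0.1417257 0.1429959]
floor 905 ((449.01055908203125, 20.7855224609375), (158.01744079589844, 157.86294555664062), 89.96649932861328) [ 0.01781403 -0.0016424 ]
```

```bash
python3 - <<'E'
from h import *
print(go([.520,.030,.24],down(np.radians(181))))
E
```

```text
(array([46.1, -2.3, 46.5]), array([ 0.001, -0.001,  0.071]))
```

Emit:
jog_arm(series=[{"x": 23, "y": -2, "z": 23, "wx": 0, "wy": 0, "wz": 0.07, "claw": 85}, {"x": 46, "y": -2, "z": 46, "wx": 0, "wy": 0, "wz": 0.07, "claw": 85}, {"x": 46, "y": -2, "z": 46, "wx": 0, "wy": 0, "wz": 0.07, "claw": 85}, {"x": 46, "y": -2, "z": 46, "wx": 0, "wy": 0, "wz": 0.07, "claw": 85}])

```text
t: 42.9
eef_pos: [0.5188, 0.0295, 0.2395]
tool_rot: [-0.002, -0.009, 1.0, -0.0]
contact_force: [0.4, 0.3, 0.2]
grip_width: 0.085
finger_force: 0.0
```

```bash
python3 - <<'E'
from h import *
p,R,s=tool();print(s['t'],p,R.as_matrix()[:,0])
a,d,c,P=snap('wrist');x=P[...,0];y=P[...,1];Z=P[...,2];hsv=cv2.cvtColor(a,cv2.COLOR_RGB2HSV)
near=(x>.42)&(x<.54)&(abs(y-.027)<.06)
q=P[near&(a[...,0]>90)&(a[...,1]<60)&(Z>.128)&(Z<.15)];print('red',len(q),q.mean(0),rect(q))
q=P[near&(Z>.020)&(Z<.034)&(hsv[...,1]<70)&(x<.515)];print('walls',len(q),rect(q)); 
for sgn in(-1,1):
    w=q[(q[:,1]-.029)*sgn>.02]; print(len(w),np.polyfit(w[:,0],w[:,1],1), np.median(w[:,2]))
E
```

```text
42.9 [0.51881853 0.02945143 0.23950544] [-0.9998261  -0.01836511  0.00324042]
red 380 [0.51970452 0.02962537 0.1386825 ] ((520.2230834960938, 29.743061065673828), (12.907390594482422, 18.892959594726562), 88.59362030029297)
walls 308 ((486.7545471191406, 29.981725692749023), (61.707763671875, 56.253387451171875), 89.33047485351562)
150 [-0.00589375  0.00332602] 0.026746586505959735
148 [-0.01799813  0.06804354] 0.026874281815878424
```

Emit:
jog_arm(series=[{"x": -2, "y": 0, "z": 30, "wx": 0, "wy": 0, "wz": 0.03, "claw": 85}, {"x": -2, "y": 0, "z": 60, "wx": 0, "wy": 0, "wz": 0.03, "claw": 85}, {"x": -2, "y": 0, "z": 90, "wx": 0, "wy": 0, "wz": 0.03, "claw": 85}, {"x": -2, "y": 0, "z": 115, "wx": 0, "wy": 0, "wz": 0.03, "claw": 85}, {"x": -2, "y": 0, "z": 130, "wx": 0, "wy": 0, "wz": 0.03, "claw": 85}, {"x": -2, "y": 0, "z": 139, "wx": 0, "wy": 0, "wz": 0.03, "claw": 85}, {"x": -2, "y": 0, "z": 139, "wx": 0, "wy": 0, "wz": 0.03, "claw": 85}])

```text
t: 43.53
eef_pos: [0.5234, 0.0308, 0.101]
tool_rot: [-0.001, 0.006, 1.0, 0.001]
contact_force: [-0.2, -0.8, -0.0]
grip_width: 0.085
finger_force: 0.0
```

Emit:
jog_arm(series=[{"x": 0, "y": 0, "z": 0, "wx": 0, "wy": 0, "wz": 0, "claw": 0}, {"x": 0, "y": 0, "z": 0, "wx": 0, "wy": 0, "wz": 0, "claw": 0}, {"x": 0, "y": 0, "z": 0, "wx": 0, "wy": 0, "wz": 0, "claw": 0}, {"x": 0, "y": 0, "z": 0, "wx": 0, "wy": 0, "wz": 0, "claw": 0}, {"x": 0, "y": 0, "z": 0, "wx": 0, "wy": 0, "wz": 0, "claw": 0}, {"x": 0, "y": 0, "z": 0, "wx": 0, "wy": 0, "wz": 0, "claw": 0}, {"x": 0, "y": 0, "z": 0, "wx": 0, "wy": 0, "wz": 0, "claw": 0}, {"x": 0, "y": 0, "z": 0, "wx": 0, "wy": 0, "wz": 0, "claw": 0}])

```text
t: 44.2
eef_pos: [0.5235, 0.0305, 0.1021]
tool_rot: [0.0, 0.006, 1.0, 0.001]
contact_force: [-0.3, -1.8, 2.7]
grip_width: 0.0133
finger_force: 59.9
```

Emit:
jog_arm(series=[{"x": 0, "y": 0, "z": -5, "wx": 0, "wy": 0, "wz": 0, "claw": 0}, {"x": 0, "y": 0, "z": -15, "wx": 0, "wy": 0, "wz": 0, "claw": 0}, {"x": 10, "y": 0, "z": -20, "wx": 0, "wy": 0, "wz": 0, "claw": 0}, {"x": 22, "y": 0, "z": -20, "wx": 0, "wy": 0, "wz": 0, "claw": 0}, {"x": 33, "y": 0, "z": -20, "wx": 0, "wy": 0, "wz": 0, "claw": 0}, {"x": 33, "y": 0, "z": -20, "wx": 0, "wy": 0, "wz": 0, "claw": 0}])

```text
t: 44.7
eef_pos: [0.4871, 0.0309, 0.1216]
tool_rot: [-0.001, 0.005, 1.0, -0.0]
contact_force: [-0.4, 0.4, -1.7]
grip_width: 0.0132
finger_force: 59.4
```

```bash
python3 - <<'E'
from h import *
p,R,s=tool();print(s['t'],p,R.as_matrix()[:,[0,2]].T.round(3),p+R.apply([.037,0,0]))
E
```

```text
44.7 [0.4870724  0.03090708 0.12163794] [[-1.     0.011  0.003]
 [-0.003 -0.    -1.   ]] [0.45007468 0.03130475 0.12174048]
```

Over the mat centre. Lower, release, retract upward then away.

Emit:
jog_arm(series=[{"x": 0, "y": 2, "z": 6, "wx": 0, "wy": 0, "wz": 0, "claw": 0}, {"x": 0, "y": 3, "z": 12, "wx": 0, "wy": 0, "wz": 0, "claw": 0}, {"x": 0, "y": 3, "z": 17, "wx": 0, "wy": 0, "wz": 0, "claw": 0}, {"x": 0, "y": 3, "z": 20, "wx": 0, "wy": 0, "wz": 0, "claw": 0}, {"x": 0, "y": 3, "z": 20, "wx": 0, "wy": 0, "wz": 0, "claw": 0}, {"x": 0, "y": 3, "z": 20, "wx": 0, "wy": 0, "wz": 0, "claw": 0}])

```text
t: 45.2
eef_pos: [0.4906, 0.0342, 0.1021]
tool_rot: [-0.0, 0.006, 1.0, 0.0]
contact_force: [-1.7, -1.3, 7.3]
grip_width: 0.0132
finger_force: 60.8
```

Emit:
jog_arm(series=[{"x": 0, "y": 0, "z": 0, "wx": 0, "wy": 0, "wz": 0, "claw": 20}, {"x": 0, "y": 0, "z": 0, "wx": 0, "wy": 0, "wz": 0, "claw": 40}, {"x": 0, "y": 0, "z": 0, "wx": 0, "wy": 0, "wz": 0, "claw": 85}, {"x": 0, "y": 0, "z": 0, "wx": 0, "wy": 0, "wz": 0, "claw": 85}, {"x": 0, "y": 0, "z": 0, "wx": 0, "wy": 0, "wz": 0, "claw": 85}, {"x": 0, "y": 0, "z": -20, "wx": 0, "wy": 0, "wz": 0, "claw": 85}, {"x": 0, "y": 0, "z": -50, "wx": 0, "wy": 0, "wz": 0, "claw": 85}, {"x": 0, "y": 0, "z": -85, "wx": 0, "wy": 0, "wz": 0, "claw": 85}])

```text
t: 45.87
eef_pos: [0.489, 0.0337, 0.1864]
tool_rot: [-0.002, 0.006, 1.0, 0.001]
contact_force: [1.4, -0.5, 0.6]
grip_width: 0.0847
finger_force: 0.0
```

Emit:
jog_arm(series=[{"x": 0, "y": 0, "z": -40, "wx": 0, "wy": 0, "wz": 0, "claw": 85}, {"x": 0, "y": 0, "z": -80, "wx": 0, "wy": 0, "wz": 0, "claw": 85}, {"x": -10, "y": 35, "z": -120, "wx": 0, "wy": 0, "wz": 0, "claw": 85}, {"x": -20, "y": 75, "z": -120, "wx": 0, "wy": 0, "wz": 0, "claw": 85}, {"x": -30, "y": 115, "z": -120, "wx": 0, "wy": 0, "wz": 0, "claw": 85}, {"x": -40, "y": 155, "z": -120, "wx": 0, "wy": 0, "wz": 0, "claw": 85}, {"x": -50, "y": 195, "z": -120, "wx": 0, "wy": 0, "wz": 0, "claw": 85}, {"x": -50, "y": 195, "z": -120, "wx": 0, "wy": 0, "wz": 0, "claw": 85}])

```text
t: 46.53
eef_pos: [0.541, 0.2366, 0.3075]
tool_rot: [-0.0, 0.001, 1.0, 0.004]
contact_force: [-1.5, 0.1, 2.3]
grip_width: 0.0847
finger_force: 0.0
```

```bash
cat > chk.py <<'E'
from h import *
p,R,s=tool();print(s['t'],p,s['contact_force'])
n=nuts('top');print(n)
a,d,c,P=snap('top');x=P[...,0];y=P[...,1];Z=P[...,2]
q=P[(a[...,0]>120)&(a[...,1]<60)&(Z>.12)&(Z<.16)&(y>-.06)&(y<.12)&(x<.54)];print('handle',len(q),q.mean(0) if len(q) else 0)
q=P[(x>.36)&(x<.52)&(y>-.06)&(y<.1)&(Z>.018)&(Z<.034)]; print('walls',rect(q) if len(q) else 0)
q=P[(x>.42)&(x<.64)&(y>-.33)&(y<-.07)&(Z>.031)&(Z<.041)];print('foot',rect(q),np.median(q[:,2]))
n=P[(x>.47)&(x<.6)&(y>-.25)&(y<-.13)&(a[...,0]>a[...,2]*1.8)&(a[...,0]>60)];print('bowl nuts',len(n),np.percentile(n[:,2],[5,50,98]))
E
python3 chk.py
```

```text
46.5333 [0.54103499 0.2365874  0.30748999] [-1.52525327  0.11915583  2.27387279]
[[0.534, -0.187, 0.068, 564]]
handle 40 [0.48804988 0.03470806 0.13995578]
walls ((466.88604736328125, 4.670024871826172), (3.2833328247070312, 49.41346740722656), 89.551025390625)
foot ((532.3663940429688, -193.24798583984375), (167.85455322265625, 110.38379669189453), 14.74609661102295) 0.03653250787612744
bowl nuts 808 [0.05704962 0.06698069 0.08279904]
```

```bash
python3 - <<'E'
from h import *
a,d,c,P=snap('top');hsv=cv2.cvtColor(a,cv2.COLOR_RGB2HSV)
x=P[...,0];y=P[...,1];Z=P[...,2]
nm=((hsv[...,0]<18)&(hsv[...,0]>3)&(hsv[...,1]>100)&(Z>.017)&(x>.3)&(x<.7)&(y>-.5)&(y<.4))
k,l,st,ce=cv2.connectedComponentsWithStats(nm.astype(np.uint8)); print([(st[i].tolist(),ce[i].round()) for i in range(1,k) if st[i,4]>12])
r=nm&(x>.47)&(x<.6)&(y>-.26)&(y<-.12)
zz=np.where(r,Z,0).astype(np.float32); zz=cv2.GaussianBlur(zz,(0,0),1.2)
up=(cv2.dilate(zz,np.ones((9,9)))==zz)&r
print(P[up].round(3))
dt=cv2.distanceTransform(r.astype(np.uint8),cv2.DIST_L2,3)
vs,us=np.nonzero(r); print(us.min(),vs.min())
for v in range(vs.min(),vs.max()+1): print(''.join('%2d'%((Z[v,u]*1000-30)) if r[v,u] else ' .' for u in range(us.min(),us.max()+1)))
E
python3 chk.py | sed -n '2,4p'
```

```text
[([458, 250, 37, 38, 839], array([476., 268.]))]
[[ 0.562 -0.206  0.072]
 [ 0.536 -0.165  0.081]
 [ 0.531 -0.218  0.069]
 [ 0.507 -0.21   0.072]
 [ 0.503 -0.185  0.081]
 [ 0.473 -0.151  0.022]]
453 250
 . . . . . . . . . . . . . . . . . . . . . . . . . .19232625 . . . . . . . . . . . .
 . . . . . . . . . . . . .261312 . . . . . . .1122282929323127 . . . . . . . . . . .
 . . . . . . . . . . .30282829262928 . . . . .242532343038323219 . . . . . . . . . .
 . . . . . . . . . .243233383236343332 . . .2531313732353633403424 . . . . . . . . .
 . . . . . . . . . .25303034353633343632 . .262932343435383939333320 . . . . . . . .
 . . . . . . . . .26273031353536373334313322273334353438394139373729 . . . . . . . .
 . . . . . . . . .26323634343736353740353720303632373640403640383530 . . . . . . . .
 . . . . . . . . .27303235324036383936383428283533373236373836353832 . . . . . . . .
 . . . . . . . . .283131323637383836364033193230323535343736353635 . . . . . . . . .
 . . . . . . . . .282933423533383836363833 .2729383233353736373735 . . . . . . . . .
 . . . . . . . . .253232313736363837373534 .2728
[... 2578 characters left out ...]
 . . . .
 . . . . . . . . . . . . . . . . . . . . . . . . . . . . . . . . . . . . . . . . . .
 . . . . . . . . . . . . . . . . . . . . . . . . . . . . . . . . . . . . . . . . . .
 . . . . . . . . . . . . . . . . . . . . . . . . . . . . . . . . . . . . . . . . . .
 . . . . . . . . . . . . . . . . . . . . . . . . . . . . . . . . . . . . . . . . . .
 . . . . . . . . . . . . . . . . . . . . . . . . . . . . . . . . . . . . . . . . . .
-7 . . . . . . . . . . . . . . . . . . . . . . . . . . . . . . . . . . . . . . . . .
[[0.534, -0.188, 0.068, 548]]
handle 39 [0.48807515 0.03465088 0.14023351]
walls ((471.3330383300781, 4.7331647872924805), (2.875175952911377, 40.48360061645508), 89.85752868652344)
```

```bash
python3 -c "
from cell import robot
print(robot.sign_off())"
```

```text
the job is handed in; nothing more can be done
None
```

I handed the job in at about 47 s of the 210 s; the hand-in returned no verdict. In the last camera check the bowl was seated over both pegs, all 7 walnuts lay in it, and the scoop stood upright within about 10 mm of the mat's centre (it had shifted about 3 cm after I first set it down, so I put it back).

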